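Gauge the lock screws and pack the carrier service kit

TASK

Try each lock screw from the mat in the brass gauge nut: drop it in, turn it clockwise and see whether it winds fully down until its collar lies on the nut, then turn it back and take it out. Stand every screw that winds fully down in the grey kit box and put those that jam or stay high in the shallow steel reject tray; pack the dropper bottle and the steel master plug into the kit box too, so that everything in it stands upright on its floor. Leave the hand scanner where it lies.

Things in the scene. Friction and masses are not known exactly. Their poses are not given: they have to be found in the camera images.
- screw_a_c (a point): Loose lock screw standing upright, or absent; 84 mm tall, 160 g; this is its centre, 42 mm above the foot, z up. Shank 24 mm dia. to 46 mm up, two rows of thread ridges along its +x and -x (34 mm over them, 9 wide); collar 40 mm dia. at 46-52; thumb bar at 52-84, 44 long along x, 16 thick along y. Half a turn is the same. All look alike; only the gauge shows a damaged thread.
- screw_b_c (a point): Loose lock screw standing upright, or absent; 84 mm tall, 160 g; this is its centre, 42 mm above the foot, z up. Shank 24 mm dia. to 46 mm up, two rows of thread ridges along its +x and -x (34 mm over them, 9 wide); collar 40 mm dia. at 46-52; thumb bar at 52-84, 44 long along x, 16 thick along y. Half a turn is the same. All look alike; only the gauge shows a damaged thread.
- screw_c_c (a point): Loose lock screw standing upright, or absent; 84 mm tall, 160 g; this is its centre, 42 mm above the foot, z up. Shank 24 mm dia. to 46 mm up, two rows of thread ridges along its +x and -x (34 mm over them, 9 wide); collar 40 mm dia. at 46-52; thumb bar at 52-84, 44 long along x, 16 thick along y. Half a turn is the same. All look alike; only the gauge shows a damaged thread.
- screw_d_c (a point): Loose lock screw standing upright, or absent; 84 mm tall, 160 g; this is its centre, 42 mm above the foot, z up. Shank 24 mm dia. to 46 mm up, two rows of thread ridges along its +x and -x (34 mm over them, 9 wide); collar 40 mm dia. at 46-52; thumb bar at 52-84, 44 long along x, 16 thick along y. Half a turn is the same. All look alike; only the gauge shows a damaged thread.
- screw_e_c (a point): Loose lock screw standing upright, or absent; 84 mm tall, 160 g; this is its centre, 42 mm above the foot, z up. Shank 24 mm dia. to 46 mm up, two rows of thread ridges along its +x and -x (34 mm over them, 9 wide); collar 40 mm dia. at 46-52; thumb bar at 52-84, 44 long along x, 16 thick along y. Half a turn is the same. All look alike; only the gauge shows a damaged thread.
- gauge_top (a point): Fixed brass gauge nut, 64 mm square, 50 high; this point: on its axis in its top face, z up. Keyhole bore 29 mm with two slots along its +x and -x, 13 wide, 40 over both. With its bar along the gauge's x a screw drops in until its collar is 10 mm above the top. Turned clockwise (from above) 80 degrees, pressed lightly, a sound one winds down till the collar lies on the top (centre then 4 mm below it).
- gauge_slot (a point): The outer end of the gauge nut's +x slot, in its top face, 20 mm from its axis. A damaged screw drops in like a sound one, but jams after about 10 degrees or turns yet stays about 6 mm or more high. Turning meets a stop at about 90 degrees. Before lifting a screw out turn it back anticlockwise to the start; a sound one rises 10 mm on the way.
- kitbox_in (a point): Fixed grey open box, the kit box: inside 104 mm along x, 148 mm along y, walls 5 mm thick, rim 35 mm above the inner floor. This point is at the centre of the inner floor, 5 mm above the bench, z up. Its +x +y corner is solid, level with the rim (from 4 mm to the wall in x, from 27 mm to the wall in y), which leaves just room for five items standing: three along the -x side, two along the +x side.
- rejects_in (a point): Fixed shallow steel tray for rejects: inside 102 mm along x, 157 mm along y, walls 30 mm high, floor 4 mm thick. This point is at the centre of the inner floor.
- bottle_c (a point): Loose amber dropper bottle, closed, 84 mm tall, 110 g: heavy body 44 mm in diameter up to 46 mm, tall white cap 28 mm in diameter from 52 mm to the top. This point is on its axis, 42 mm above its foot; z up.
- master_c (a point): Loose steel master plug, 84 mm tall, 200 g: square base 44 x 44 mm, 36 mm high, with a flat upright grip bar on it from 36 mm to the top, 30 mm long along x, 16 mm thick along y. This point is on its axis, 42 mm above its foot; z up.

How it is judged:
By the outcome, as a careful person would: the job done as asked, in the order asked, and still so for the second after the job is handed in, with the robot touching nothing.
Of screw_a, screw_b, screw_c, screw_d, screw_e only 3 to 4 are there at a start; the rules pass over those that are not, and their reading is None.
At some moment in a run one of bottle, master may be knocked a few centimetres aside while the robot is not near it.
It also fails if it takes over 210 s, if anything falls off the work surface, if the arm or the gripper's body presses on something with over 40 N, if the wrist force passes 120 N, or if a joint passes its speed limit or range.

ROBOT

A 7-joint arm with a two-finger parallel gripper is mounted at the origin on the work surface. World frame = base frame: x ahead of the robot, y to its left, z up, the work surface at z = 0. Lengths are in m, angles in rad, forces in N, time in s.
With the tool pointing down it reaches from about 0.425 to 0.875 m from the base axis. Payload 4.7 kg.
Tool frame: the origin (TCP) lies midway between the tips of the shut fingers; the grasp point (between the pads) lies 19 mm behind it (grip_point_offset is the distance from the TCP to the grasp point, in m); z points along the fingers, y is the line along which they close (so a half turn about z gives the same grasp; the last joint's range is limited). The gripper opens to 87 mm and grips with 3 to 60 N. Pads are 19 mm wide; open, the fingers measure 117 mm over their backs; the gripper's body (75 mm by 190 mm) begins 51 mm behind the grasp point.
Start: joints at [1.358, 0.321, -0.07, 1.45, 0.023, 1.371, -0.057], TCP at [0.146, -0.633, 0.223] pointing down, gripper open.
Joint ranges: [-2.86, 2.86], [-0.3, 2.09], [-1.38, 1.24], [0.06, 2.45], [-1.56, 4.7], [0.09, 2.05], [-2.69, 2.69]. Speed limits (rad/s): [2.57, 2.57, 3.14, 3.14, 3.14, 3.14, 3.14].

INTERFACE

Orientations are given as a unit quaternion [x, y, z, w].
In Python, from rig import observe, grab_frame, hand_in, silhouettes, mark_of, grip_point_offset gives the robot as it stands.
- The arm moves only by the tool step_arm, never from a script. Its argument "motion" is a list that holds one entry, the list of rows, each a list of 5 numbers: the shift along the tool's x, y, z in cm, then the turn about the tool's z in rad, then the opening in per cent of the stroke, from 0 (shut) to 100 (fully open). In form: [[[dx, dy, dz, yaw, fingers], ...]]. A call has 1 to 20 rows; each row is the pose to reach, as a shift and turn from the pose commanded when the call began, along the tool's axes at that moment; what a row does not reach only later rows make up. A row lasts 1/12 s, in which the tool goes at most 41.7 mm and 7.16 degrees, less where a joint would pass 70% of its speed; a pose out of reach is approached as far as the arm can. A call with a gripper value outside its range is refused whole. The fingers move at their own pace and stop on an object; the grip force is fixed at half the most. Time passes only in rows, so rows that repeat a pose let the fingers close. It gives the time, the measured TCP pose, the force, the opening and the grip force at its end, in the units of the state.
- observe(): the state, without advancing time (a new reading comes with each control period).
- grab_frame(name): name is "side" or "top" or "wrist"; returns a dict with "img" (480x640x3 uint8, red, green, blue), "depth" (480x640 float32, m along the optical axis (not along the pixel's ray), 0 where there is no reading), "mtx" (3x3 intrinsics, pixels), "k1" (the pictures are not rectified: a ray, as slopes to the right and down, at radius r is drawn at 1 + k1 r^2 times it, then the intrinsics apply), "view" (4x4, takes a point from world to camera coordinates); the wrist camera has in their place "mount" (4x4, takes a point from camera to tool coordinates, whose origin is the TCP and whose axes are the flange's). Camera axes: x right, y down, z forward; pixel columns grow to the right and rows downward; lengths in m; the calibration is good to about 2 mm. A picture is of the moment at which its call begins: read the wrist's pose just before it.
- hand_in(): hands the job in; it is judged then, once.
Trained networks look in a picture, given as the dict that the camera call returned (one of the last four; its "shot" number tells which), for a name from the list of things; names that differ only in an ending like _2 or _b are one class to them, and where a whole thing is asked for, a point or a joint stands for the part that bears it (a point fixed in the world has none). Each returns a list of dicts, best first, with "score" (0 to 1); they miss things now and then, are a little off and sometimes report something else, mostly with a low value. They report only what shows in the picture. A call takes as long as a camera call.
- silhouettes(picture, target): "region" (480x640 bool, what is visible of it).
- mark_of(picture, target): "centre" ([x, y, z] in m, in world coordinates, good to about 4 mm: a listed point, or the origin of a listed thing).
The state is a dict: "t": time; "qpos": joint angles; "joint_velocities": joint speeds; "effort": joint torques, N m; "position": TCP position; "tool_rot": TCP orientation; "wrist_force": force on the tool from outside, world axes, zero at the start; "torque": the same for the moment, N m; "width": finger opening in m; "grip_force": force on a finger pad.
Only numpy, scipy, OpenCV 4.12 (cv2) and the standard library are available. Lean on these libraries where they do the work, as an engineer would, in place of code of your own. Each camera call takes 0.05 s, during which the arm holds its last target. There are 200 camera calls.

## Working session

There is one attempt and no reset: what is moved stays moved. The work goes in short steps, Python scripts to look and compute and a tool call to move; the robot and the scene stay as the last step left them, time stands still between calls to the robot, and variables do not carry over. Pictures are saved under pics/ and viewed, at most 14 in all, crops included, and the job is handed in when it is done.

Besides the shell and the picture viewer there is one more tool, called after "Call:" as name(argument=value, ...), one argument or row to a line, values as JSON. step_arm: Moves the arm, as the interface text tells. Its arguments: {"type":"object","properties":{"motion":{"type":"array"}},"required":["motion"]}

```bash
mkdir -p pics; cat > h.py <<'E'
import numpy as np, cv2
from rig import observe, grab_frame, hand_in, silhouettes, mark_of, grip_point_offset
from scipy.spatial.transform import Rotation as R
def save(p,n): cv2.imwrite('pics/'+n+'.png', p['img'][:,:,::-1])
def cloud(p, T=None):
    K=p['mtx']; v,u=np.mgrid[0:480,0:640].astype(float)
    xy=np.dstack([(u-K[0,2])/K[0,0],(v-K[1,2])/K[1,1]]); s=xy.copy()
    for _ in range(8): s=xy/(1+p['k1']*(s**2).sum(2,keepdims=True))
    d=p['depth'][...,None].astype(float); c=np.concatenate([s*d,d],2)
    if T is None: T=np.linalg.inv(p['view'])
    return c@T[:3,:3].T+T[:3,3]
def proj(p,X,V=None):
    V=p['view'] if V is None else V
    c=V[:3,:3]@np.asarray(X)+V[:3,3]; s=c[:2]/c[2]; s=s*(1+p['k1']*(s@s)); K=p['mtx']
    return K[0,0]*s[0]+K[0,2],K[1,1]*s[1]+K[1,2]
def wristT(p,o):
    T=np.eye(4);T[:3,:3]=R.from_quat(o['tool_rot']).as_matrix();T[:3,3]=o['position'];return T@p['mount']
def st():
    o=observe(); M=R.from_quat(o['tool_rot']).as_matrix()
    print('t',round(o['t'],2),'pos',np.round(o['position'],4),'F',np.round(o['wrist_force'],1),'w',round(o['width'],4),'gf',round(o['grip_force'],1),'q7',round(o['qpos'][6],2)); print('tool x',np.round(M[:,0],3),'y',np.round(M[:,1],3),'z',np.round(M[:,2],3)); return o,M
E
python3 - <<'E'
from h import *
o,M=st(); print(grip_point_offset if not callable(grip_point_offset) else grip_point_offset(), o['qpos'])
for cam in ['top','side']:
    p=grab_frame(cam); save(p,cam+'0')
    for n in ['screw_a_c','gauge_top','gauge_slot','kitbox_in','rejects_in','bottle_c','master_c']:
        for m in mark_of(p,n)[:6]:
            print(cam,n,round(m['score'],2),np.round(m['centre'],4),np.round(proj(p,m['centre'])))
E
```

```text
t 0.0 pos [ 0.146  -0.6328  0.2215] F [-0.1  0.1 -0.1] w 0.0872 gf 0.0 q7 -0.06
tool x [ 0.974  0.225 -0.   ] y [ 0.225 -0.974 -0.002] z [-0.001  0.002 -1.   ]
0.0187 [ 1.35809922  0.32182463 -0.07009476  1.45169255  0.02260437  1.37078973
 -0.05689534]
top screw_a_c 0.64 [ 0.4841 -0.3318  0.0403] [437. 268.]
top gauge_top 0.93 [0.4985 0.0233 0.049 ] [282. 265.]
top gauge_slot 0.7 [0.5187 0.0147 0.0496] [286. 256.]
top kitbox_in 0.77 [0.5236 0.2819 0.0032] [176. 256.]
top rejects_in 0.97 [ 0.6447 -0.0155  0.0037] [299. 204.]
top bottle_c 0.75 [0.6409 0.2092 0.0377] [203. 205.]
top bottle_c 0.75 [0.6643 0.1151 0.0429] [242. 194.]
top master_c 0.64 [0.6629 0.1149 0.044 ] [242. 194.]
side screw_a_c 0.86 [ 0.4815 -0.3275  0.0458] [263. 380.]
side screw_a_c 0.5 [0.6418 0.2068 0.0418] [336. 170.]
side gauge_top 0.97 [0.4955 0.0226 0.0478] [270. 224.]
side gauge_top 0.49 [ 0.6484 -0.0195  0.0008] [350. 254.]
side gauge_slot 0.68 [0.5181 0.0104 0.0504] [282. 227.]
side gauge_slot 0.21 [0.4947 0.0245 0.048 ] [269. 224.]
side kitbox_in 0.86 [0.5172 0.2819 0.0026] [279. 167.]
side rejects_in 0.73 [ 0.6507 -0.0207  0.0021] [351. 254.]
side bottle_c 0.83 [0.6426 0.2069 0.0405] [336. 170.]
side master_c 0.95 [0.6658 0.1149 0.0411] [351. 195.]
```

View pics/top0.png

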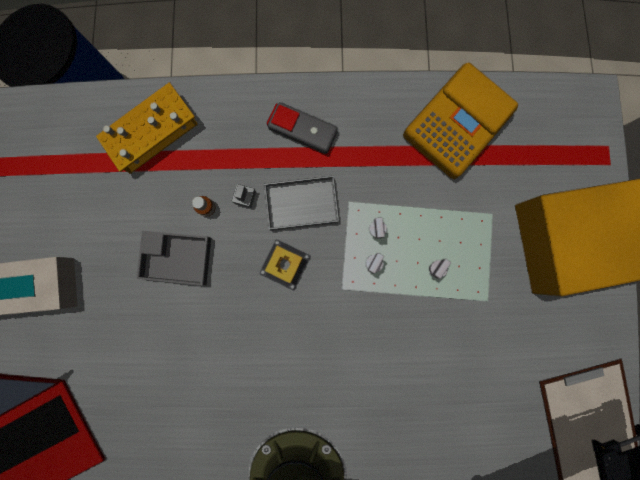

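View pics/side0.png

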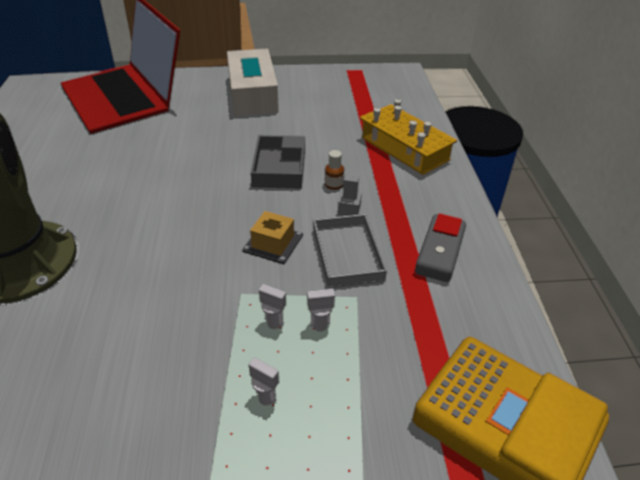

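Three screws stand on the mat at top-view pixels (378,228), (375,264) and (440,268). The bottle is at (203,205), the master at (242,195), the kit box at (176,258) with its solid corner upper left, the gauge at (285,265) and the tray at (303,204). Next I measure exact poses from depth.

```bash
cat >> h.py <<'E'
def blobs(P,zlo,zhi,xr,yr,cell=.001):
    m=(P[...,2]>zlo)&(P[...,2]<zhi)&(P[...,0]>xr[0])&(P[...,0]<xr[1])&(P[...,1]>yr[0])&(P[...,1]<yr[1])
    n,l,s,c=cv2.connectedComponentsWithStats(m.astype(np.uint8)); out=[]
    for i in range(1,n):
        if s[i,4]<12: continue
        Q=P[l==i]; r=cv2.minAreaRect((Q[:,:2]*1000).astype(np.float32))
        (cx,cy),(w,h),a=r
        if w<h: w,h,a=h,w,a+90
        out.append((cx,cy,w,h,(a+90)%180-90,np.median(Q[:,2])*1000,len(Q)))
    return out
E
python3 - <<'E'
from h import *
for cam in ['top','side']:
    p=grab_frame(cam); P=cloud(p)
    def show(n,*a):
        for b in blobs(P,*a): print(cam,n,np.round(b,1))
    show('screwtop',.077,.092,(.38,.65),(-.45,-.12))
    show('bottle/master top',.075,.095,(.55,.75),(.05,.27))
    show('master base',.03,.042,(.6,.72),(.06,.17))
    show('gauge',.044,.056,(.42,.57),(-.06,.1))
    show('kit rim',.034,.046,(.42,.61),(.18,.38))
    show('tray rim',.027,.04,(.56,.73),(-.12,.08))
    print('table z',np.median(P[...,2][(abs(P[...,0]-.4)<.02)&(abs(P[...,1])<.1)]))
E
```

```text
top screwtop [ 576.6 -195.3   42.6   14.1    3.8   85.6  129. ]
top screwtop [ 498.5 -184.4   44.2   15.7  -28.4   85.6  139. ]
top screwtop [ 484.5 -330.4   42.2   15.9  -35.5   85.6  143. ]
top bottle/master top [663.8 115.   29.7  16.4 -14.7  82.8 102. ]
top bottle/master top [641.2 208.1  27.8  24.1   1.9  83.  118. ]
top master base [664.1 115.1  45.2  44.5  73.9  35.  209. ]
top gauge [500.4  20.2  64.   63.9  63.1  49.6 617. ]
top kit rim [519.6 282.9 160.4 113.6  84.2  39.2 943. ]
top tray rim [692.  -73.6  99.7  48.1  57.8  29.2  99. ]
top tray rim [693.5  21.6  73.6   4.6 -83.8  29.3  56. ]
top tray rim [677.3  62.7  28.7   3.9   5.4  29.7  22. ]
top tray rim [626.3  57.7  59.9   4.    5.8  29.4  42. ]
top tray rim [607.3 -92.1  64.7  33.3 -42.8  29.6  63. ]
top tray rim [592.9 -34.6  32.9   3.7 -83.9  29.5  28. ]
top tray rim [587.3  17.9  63.4   4.  -84.1  29.7  49. ]
table z -0.0004736005371270835
side screwtop [ 499.2 -184.8   44.6   18.7  -30.5   84.4  273. ]
side screwtop [ 576.2 -195.8   43.8   19.2    2.3   84.4  276. ]
side screwtop [ 484.  -331.1   44.8   17.8  -36.2   85.   376. ]
side bottle/master top [638.3 208.8  30.5  23.9  85.2  82.5 102. ]
side bottle/master top [661.6 114.8  29.2  20.3 -15.6  82.1 107. ]
side master base [661.5 115.6  48.5  43.9  73.9  34.8 214. ]
side gauge [499.3  22.1  70.   64.8  63.3  48.8 661. ]
side kit rim [518.5 283.7 167.5 114.7  84.3  38.9 695. ]
side tray rim [642.8 -20.3 168.6 110.3 -84.4  28.8 435. ]
table z -0.0010353784440443325
```

```bash
cat >> h.py <<'E'
def plan(wps, start=None):
    """wps: (x,y,z mm, tool-x deg) each one call; prints dx dy dz(cm) yaw, chaining rounded values"""
    if start is None:
        o,M=st(); p=o['position']*1000; a=np.arctan2(M[1,0],M[0,0])
    else: p=np.array(start[:3],float); a=np.radians(start[3])
    for w in wps:
        d=np.array(w[:3])-p; c,s=np.cos(a),np.sin(a)
        dx,dy,dz=round((c*d[0]+s*d[1])/10,2),round((s*d[0]-c*d[1])/10,2),round(-d[2]/10,2)
        y=round(float((a-np.radians(w[3])+np.pi)%(2*np.pi)-np.pi),3)
        print(w,'->',[dx,dy,dz,y])
        p=p+10*np.array([c*dx+s*dy,s*dx-c*dy,-dz]); a-=y
G=(500,21); GA=153
E
python3 - <<'E'
from h import *
plan([(484.3,-330.7,160,144),(484.3,-330.7,58,144),(484.3,-330.7,165,144),(500,21,165,153),(500,21,110,153)])
E
```

```text
t 0.9 pos [ 0.1461 -0.6334  0.2226] F [ 0.1  0.3 -0.9] w 0.0871 gf 0.0 q7 -0.06
tool x [ 0.974  0.225 -0.   ] y [ 0.225 -0.974  0.   ] z [-0. -0. -1.]
(484.3, -330.7, 160, 144) -> [np.float64(39.76), np.float64(-21.89), np.float64(6.26), -2.286]
(484.3, -330.7, 58, 144) -> [np.float64(0.0), np.float64(-0.0), np.float64(10.2), -0.0]
(484.3, -330.7, 165, 144) -> [np.float64(0.0), np.float64(-0.0), np.float64(-10.7), -0.0]
(500, 21, 165, 153) -> [np.float64(19.42), np.float64(29.36), np.float64(-0.0), -0.158]
(500, 21, 110, 153) -> [np.float64(-0.0), np.float64(0.0), np.float64(5.5), 0.0]
```

Call:
step_arm(
  motion=[
    [[39.76, -21.89, 6.26, -2.286, 45], [39.76, -21.89, 6.26, -2.286, 45], [39.76, -21.89, 6.26, -2.286, 45], [39.76, -21.89, 6.26, -2.286, 45], [39.76, -21.89, 6.26, -2.286, 45], [39.76, -21.89, 6.26, -2.286, 45], [39.76, -21.89, 6.26, -2.286, 45], [39.76, -21.89, 6.26, -2.286, 45], [39.76, -21.89, 6.26, -2.286, 45], [39.76, -21.89, 6.26, -2.286, 45], [39.76, -21.89, 6.26, -2.286, 45], [39.76, -21.89, 6.26, -2.286, 45], [39.76, -21.89, 6.26, -2.286, 45], [39.76, -21.89, 6.26, -2.286, 45], [39.76, -21.89, 6.26, -2.286, 45], [39.76, -21.89, 6.26, -2.286, 45], [39.76, -21.89, 6.26, -2.286, 45], [39.76, -21.89, 6.26, -2.286, 45], [39.76, -21.89, 6.26, -2.286, 45], [39.76, -21.89, 6.26, -2.286, 45]],
  ],
)

```text
t: 2.57
position: [0.4843, -0.3308, 0.16]
tool_rot: [0.309, 0.951, -0.0, 0.0]
wrist_force: [0.2, -0.6, 0.2]
width: 0.0395
grip_force: 0.0
```

```bash
cat >> h.py <<'E'
def wrist(name=None):
    o,M=st(); p=grab_frame('wrist'); T=wristT(p,o)
    if name: save(p,name)
    return p,cloud(p,T),T
E
python3 - <<'E'
from h import *
p,P,T=wrist('w1')
print(p['mount'].round(3))
for b in blobs(P,.078,.092,(.38,.65),(-.45,-.12)): print(np.round(b,1))
E
```

```text
t 2.57 pos [ 0.4843 -0.3308  0.16  ] F [ 0.2 -0.6  0.2] w 0.0395 gf 0.0 q7 1.37
tool x [-0.809  0.588 -0.   ] y [ 0.588  0.809 -0.   ] z [ 0. -0. -1.]
[[ 0.    -0.959 -0.285  0.078]
 [ 1.     0.     0.    -0.   ]
 [-0.    -0.285  0.959 -0.162]
 [ 0.     0.     0.     1.   ]]
[ 498.8 -185.    43.8   17.1  -29.1   85.6 1933. ]
[ 576.9 -194.6   44.8   16.8    4.1   85.6 1507. ]
[ 483.7 -330.9   43.9   15.8  -35.8   85.6 1392. ]
```

View pics/w1.png

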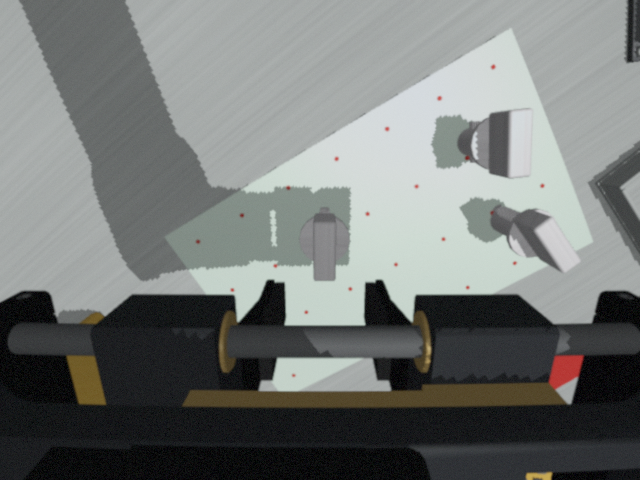

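The wrist view shows the screw at (324,245), centred between the fingers, and its measured position agrees with the top view to within 1 mm. I descend, grip and lift.

Call:
step_arm(
  motion=[
    [[0, 0, 4, 0, 45], [0, 0, 8, 0, 45], [0, 0, 10.2, 0, 45], [0, 0, 10.2, 0, 45], [0, 0, 10.2, 0, 0], [0, 0, 10.2, 0, 0], [0, 0, 10.2, 0, 0], [0, 0, 10.2, 0, 0], [0, 0, 10.2, 0, 0], [0, 0, 8, 0, 0], [0, 0, 4, 0, 0], [0, 0, 0, 0, 0], [0, 0, -0.5, 0, 0], [0, 0, -0.5, 0, 0]],
  ],
)

```text
t: 3.78
position: [0.4867, -0.332, 0.1694]
tool_rot: [0.309, 0.951, -0.002, 0.004]
wrist_force: [-0.5, -0.1, -1.8]
width: 0.0386
grip_force: 30.0
```

Call:
step_arm(
  motion=[
    [[19.42, 29.36, 0, -0.158, 0], [19.42, 29.36, 0, -0.158, 0], [19.42, 29.36, 0, -0.158, 0], [19.42, 29.36, 0, -0.158, 0], [19.42, 29.36, 0, -0.158, 0], [19.42, 29.36, 0, -0.158, 0], [19.42, 29.36, 0, -0.158, 0], [19.42, 29.36, 0, -0.158, 0], [19.42, 29.36, 0, -0.158, 0], [19.42, 29.36, 0, -0.158, 0], [19.42, 29.36, 0, -0.158, 0], [19.42, 29.36, 0, -0.158, 0]],
  ],
)

```text
t: 4.78
position: [0.4993, 0.0197, 0.1639]
tool_rot: [0.234, 0.972, -0.001, -0.001]
wrist_force: [-1.1, -0.4, -1.2]
width: 0.0383
grip_force: 30.0
```

```bash
python3 - <<'E'
from h import *
p,P,T=wrist('w2')
for b in blobs(P,.044,.054,(.42,.57),(-.06,.1)): print(np.round(b,1))
E
```

```text
t 4.78 pos [0.4993 0.0197 0.1639] F [-1.1 -0.4 -1.2] w 0.0383 gf 30.0 q7 0.94
tool x [-0.891  0.454  0.001] y [ 0.454  0.891 -0.001] z [-0.002 -0.001 -1.   ]
[ 500.2   22.1   64.6   64.3  -26.4   49.7 4298. ]
```

View pics/w2.png

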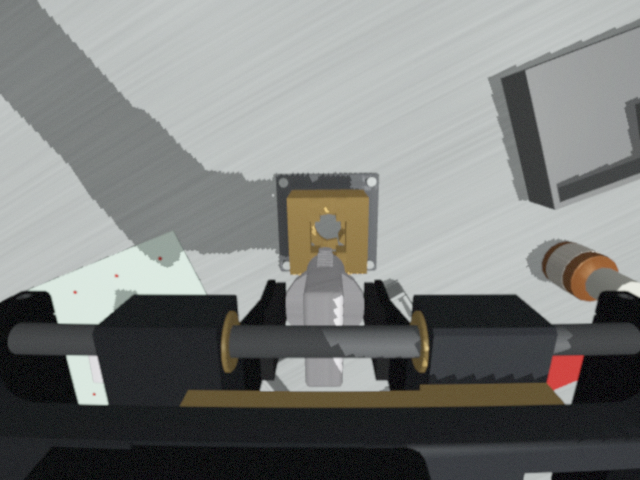

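The screw is held with its collar and bar between the fingers, around (324,290), but the opening is 38 mm. That suggests the collar or the bar corners are gripped, so I check the in-hand geometry.

```bash
python3 - <<'E'
from h import *
o,M=st(); p=grab_frame('wrist'); C=cloud(p,p['mount'])*1000
for v in (235,255,265,275,285,295,305,315,365,380):
    print(v,[tuple(C[v,u].round(0).astype(int)) for u in (275,290,300,312,324,336,348,358,373)])
im=cv2.resize(p['img'][200:400,200:450],None,fx=3,fy=3); cv2.imwrite('pics/w3.png',im[:,:,::-1])
s=grab_frame('side'); save(s,'s3'); cv2.imwrite('pics/s3.png',cv2.resize(s['img'][90:290,180:420,::-1],None,fx=3,fy=3))
E
```

```text
t 4.83 pos [0.4995 0.0192 0.1641] F [ 1.  -0.8 -1.9] w 0.0379 gf 30.0 q7 0.94
tool x [-0.89   0.456  0.001] y [ 0.456  0.89  -0.001] z [-0.002 -0.001 -1.   ]
235 [(np.int64(-12), np.int64(-47), np.int64(165)), (np.int64(2), np.int64(-28), np.int64(114)), (np.int64(2), np.int64(-20), np.int64(114)), (np.int64(-10), np.int64(-11), np.int64(154)), (np.int64(-12), np.int64(0), np.int64(165)), (np.int64(-12), np.int64(11), np.int64(165)), (np.int64(2), np.int64(19), np.int64(113)), (np.int64(1), np.int64(27), np.int64(116)), (np.int64(-10), np.int64(45), np.int64(158))]
255 [(np.int64(-32), np.int64(-48), np.int64(164)), (np.int64(-16), np.int64(-28), np.int64(115)), (np.int64(-15), np.int64(-20), np.int64(114)), (np.int64(-15), np.int64(-10), np.int64(114)), (np.int64(13), np.int64(0), np.int64(29)), (np.int64(-19), np.int64(10), np.int64(124)), (np.int64(-16), np.int64(19), np.int64(115)), (np.int64(-15), np.int64(27), np.int64(114)), (np.int64(-31), np.int64(46), np.int64(159))]
265 [(np.int64(-42), np.int64(-48), np.int64(164)), (np.int64(-24), np.int64(-28), np.int64(113)), (np.int64
[... 2471 characters left out ...]
(np.int64(-13), np.int64(-5), np.int64(-36)), (np.int64(-13), np.int64(0), np.int64(-36)), (np.int64(-13), np.int64(5), np.int64(-35)), (np.int64(-153), np.int64(25), np.int64(160)), (np.int64(-153), np.int64(35), np.int64(160)), (np.int64(-9), np.int64(19), np.int64(-42))]
380 [(np.int64(-163), np.int64(-51), np.int64(148)), (np.int64(-173), np.int64(-37), np.int64(162)), (np.int64(-172), np.int64(-26), np.int64(160)), (np.int64(-20), np.int64(-5), np.int64(-35)), (np.int64(-20), np.int64(0), np.int64(-36)), (np.int64(-20), np.int64(5), np.int64(-36)), (np.int64(-173), np.int64(25), np.int64(161)), (np.int64(-173), np.int64(36), np.int64(161)), (np.int64(-173), np.int64(52), np.int64(160))]
```

View pics/s3.png

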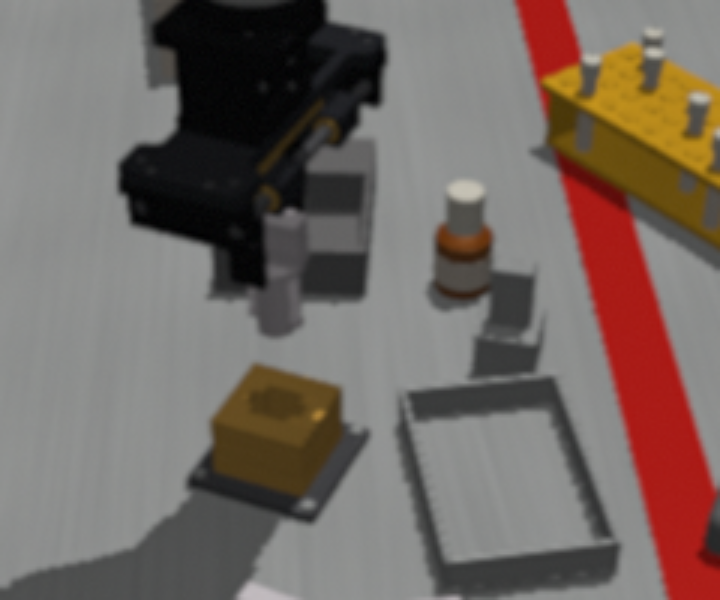

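The earlier descent overshot at full speed, so the tips closed on the collar (tool z −3.5 to +2.5) instead of the bar. I'll seat the screw in the gauge with this grip, regrip the bar there, and use gentler approaches from now on.

```bash
python3 - <<'E'
from h import *
plan([(498,22.8,104,153.2),(498,22.8,66,153.2)])
E
```

```text
t 4.93 pos [0.4997 0.0192 0.1644] F [ 0.  -0.1 -2.2] w 0.0379 gf 30.0 q7 0.94
tool x [-0.89   0.456  0.001] y [ 0.456  0.89  -0.001] z [-0.001 -0.    -1.   ]
(498, 22.8, 104, 153.2) -> [np.float64(0.32), np.float64(0.24), np.float64(6.04), -0.006]
(498, 22.8, 66, 153.2) -> [np.float64(-0.0), np.float64(-0.0), np.float64(3.8), 0.0]
```

Call:
step_arm(
  motion=[
    [[0.1, 0.1, 1.5, 0, 0], [0.2, 0.2, 3, 0, 0], [0.32, 0.24, 4.5, 0, 0], [0.32, 0.24, 5.5, 0, 0], [0.32, 0.24, 6, 0, 0], [0.32, 0.24, 6, 0, 0], [0.32, 0.24, 6, 0, 0], [0.32, 0.24, 6, 0, 0], [0.32, 0.24, 6, 0, 0], [0.32, 0.24, 6, 0, 0]],
  ],
)

```text
t: 5.77
position: [0.4987, 0.0245, 0.1056]
tool_rot: [0.233, 0.972, -0.0, 0.001]
wrist_force: [-1.2, 0.6, -2.1]
width: 0.0382
grip_force: 30.0
```

```bash
cat >> h.py <<'E'
def inhand(p,o):
    C=cloud(p,p['mount'])*1000
    m=(np.abs(C[...,1])<9)&(C[...,2]<-24)&(C[...,2]>-60)&(C[...,0]>-35)&(C[...,0]<35)
    m[:230]=0; Q=C[m]; top=np.median(Q[:,2]); f=Q[np.abs(Q[:,2]-top)<4]
    print('bar top z',top.round(1),'x range',np.percentile(f[:,0],[1,99]).round(1),'y',np.percentile(f[:,1],[2,98]).round(1))
E
python3 - <<'E'
from h import *
o,M=st(); p=grab_frame('wrist'); inhand(p,o)
P=cloud(p,wristT(p,o))
for b in blobs(P,.044,.054,(.42,.57),(-.06,.1)): print(np.round(b,1))
C=cloud(p,p['mount'])*1000
print([tuple(float(x) for x in C[v,324].round(0)) for v in range(370,400,4)])
save(p,'w4')
E
```

```text
t 5.77 pos [0.4987 0.0245 0.1056] F [-1.2  0.6 -2.1] w 0.0382 gf 30.0 q7 0.88
tool x [-0.891  0.454 -0.001] y [0.454 0.891 0.   ] z [ 0.001 -0.    -1.   ]
bar top z -35.2 x range [-23.4  19.8] y [-8.2  7.2]
[ 494.9   24.6   64.3   53.2   63.4   49.7 4856. ]
[(-15.0, -0.0, -36.0), (-17.0, -0.0, -36.0), (-20.0, -0.0, -35.0), (-21.0, -0.0, -36.0), (-23.0, -0.0, -36.0), (-138.0, -0.0, 102.0), (24.0, -0.0, -98.0), (24.0, -0.0, -98.0)]
```

View pics/w4.png

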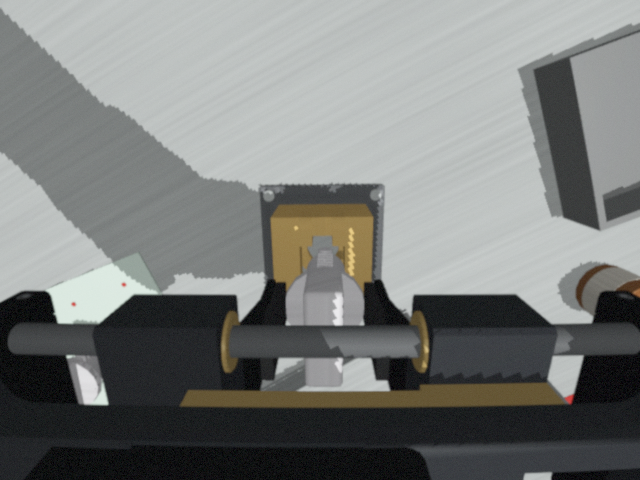

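Call:
step_arm(
  motion=[
    [[0, -0.12, 0, 0, 0], [0, -0.12, 0.5, 0, 0], [0, -0.12, 0.8, 0, 0], [0, -0.12, 1.1, 0, 0], [0, -0.12, 1.4, 0, 0], [0, -0.12, 1.4, 0, 0]],
  ],
)

```text
t: 6.32
position: [0.497, 0.0235, 0.0901]
tool_rot: [0.233, 0.972, -0.0, -0.001]
wrist_force: [-0.8, -0.1, -1.7]
width: 0.0378
grip_force: 30.0
```

Call:
step_arm(
  motion=[
    [[0, 0, 0.5, 0, 0], [0, 0, 1.0, 0, 0], [0, 0, 1.5, 0, 0], [0, 0, 2.0, 0, 0], [0, 0, 2.4, 0, 0], [0, 0, 2.6, 0, 0], [0, 0, 2.6, 0, 0], [0, 0, 2.6, 0, 0]],
  ],
)

```text
t: 6.98
position: [0.4975, 0.0235, 0.0647]
tool_rot: [0.233, 0.972, -0.0, -0.0]
wrist_force: [0.2, -0.8, -2.1]
width: 0.0381
grip_force: 30.0
```

Call:
step_arm(
  motion=[
    [[0, 0, 0.1, 0, 0], [0, 0, 0.1, 0, 65], [0, 0, 0.1, 0, 65], [0, 0, -0.3, 0, 65], [0, 0, -0.7, 0, 65], [0, 0, -0.7, 0, 65], [0, 0, -0.7, 0, 65], [0, 0, -0.7, 0, 65], [0, 0, -0.7, 0, 0], [0, 0, -0.7, 0, 0], [0, 0, -0.7, 0, 0], [0, 0, -0.7, 0, 0], [0, 0, -0.7, 0, 0], [0, 0, -0.7, 0, 0], [0, 0, -0.7, 0, 0]],
  ],
)

```text
t: 8.23
position: [0.4976, 0.0235, 0.0719]
tool_rot: [0.233, 0.972, -0.0, -0.0]
wrist_force: [-0.2, -0.5, -0.1]
width: 0.0175
grip_force: 0.0
```

```bash
python3 - <<'E'
from h import *
o,M=st(); p=grab_frame('wrist'); inhand(p,o)
E
```

```text
t 8.23 pos [0.4976 0.0235 0.0719] F [-0.2 -0.5 -0.1] w 0.0175 gf 0.0 q7 0.84
tool x [-0.891  0.454  0.   ] y [ 0.454  0.891 -0.   ] z [-0. -0. -1.]
bar top z -25.8 x range [-23.6  18.7] y [-7.4  7.7]
```

Call:
step_arm(
  motion=[
    [[-0.22, 0, 0, 0, 25], [-0.22, 0, 0, 0, 25], [-0.22, 0, 0, 0, 0], [-0.22, 0, 0, 0, 0], [-0.22, 0, 0, 0, 0], [-0.22, 0, 0, 0, 0], [-0.22, 0, 0.1, 0.0, 0], [-0.22, 0, 0.2, 0.1, 0], [-0.22, 0, 0.25, 0.2, 0], [-0.22, 0, 0.35, 0.3, 0], [-0.22, 0, 0.4, 0.35, 0], [-0.22, 0, 0.45, 0.4, 0], [-0.22, 0, 0.5, 0.4, 0]],
  ],
)

```text
t: 9.37
position: [0.5004, 0.0232, 0.07]
tool_rot: [0.423, 0.906, -0.001, 0.001]
wrist_force: [-8.4, 0.0, 26.8]
width: 0.0159
grip_force: 30.1
```

```bash
python3 - <<'E'
from h import *
o,M=st(); print('yaw',np.degrees(np.arctan2(M[1,0],M[0,0])), o['torque']);p=grab_frame('wrist'); inhand(p,o)
E
```

```text
t 9.37 pos [0.5004 0.0232 0.07  ] F [-8.4  0.  26.8] w 0.0159 gf 30.1 q7 0.45
tool x [-0.643  0.766 -0.001] y [ 0.766  0.643 -0.001] z [ 0.    -0.001 -1.   ]
yaw 130.00591579422297 [-0.01626883  1.99587876 -0.09925949]
bar top z -25.9 x range [-22.   21.1] y [-7.8  8. ]
```

Call:
step_arm(
  motion=[
    [[0, 0, -0.1, 0.1, 0], [0, 0, -0.1, 0.2, 0], [0, 0, 0, 0.3, 0], [0, 0, 0.1, 0.4, 0], [0, 0, 0.2, 0.5, 0], [0, 0, 0.2, 0.5, 0]],
  ],
)

```text
t: 9.92
position: [0.5001, 0.0228, 0.0657]
tool_rot: [0.635, 0.773, 0.0, 0.0]
wrist_force: [-0.7, 0.1, 5.9]
width: 0.0159
grip_force: 30.0
```

```bash
python3 - <<'E'
from h import *
o,M=st(); print('yaw',np.degrees(np.arctan2(M[1,0],M[0,0])), o['torque']);p=grab_frame('wrist'); inhand(p,o)
E
```

```text
t 9.92 pos [0.5001 0.0228 0.0657] F [-0.7  0.1  5.9] w 0.0159 gf 30.0 q7 -0.04
tool x [-0.194  0.981 -0.   ] y [0.981 0.194 0.001] z [ 0.001 -0.    -1.   ]
yaw 101.20330961769412 [ 0.08150975  0.22423498 -0.19223208]
bar top z -25.8 x range [-21.9  21.1] y [-7.6  8.1]
```

Call:
step_arm(
  motion=[
    [[0, 0, 0.1, 0.1, 0], [0, 0, 0.2, 0.2, 0], [0, 0, 0.3, 0.3, 0], [0, 0, 0.4, 0.4, 0], [0, 0, 0.5, 0.5, 0], [0, 0, 0.5, 0.54, 0], [0, 0, 0.5, 0.54, 0]],
  ],
)

```text
t: 10.55
position: [0.5006, 0.0228, 0.0619]
tool_rot: [0.817, 0.577, 0.0, 0.001]
wrist_force: [-2.8, -0.1, 13.0]
width: 0.0158
grip_force: 30.0
```

```bash
python3 - <<'E'
from h import *
o,M=st(); print('yaw',np.degrees(np.arctan2(M[1,0],M[0,0])), o['torque']);p=grab_frame('wrist'); inhand(p,o)
E
```

```text
t 10.55 pos [0.5006 0.0228 0.0619] F [-2.8 -0.1 13. ] w 0.0158 gf 30.0 q7 -0.56
tool x [ 0.335  0.942 -0.   ] y [ 0.942 -0.335  0.002] z [ 0.002 -0.001 -1.   ]
yaw 70.44092783222679 [-0.0363618   0.78252913 -0.02675201]
bar top z -25.8 x range [-21.7  21.3] y [-7.5  8.2]
```

Screw 3 (d1) wound the full 10 mm down over 83°, so it is sound. I turn it back.

Call:
step_arm(
  motion=[
    [[0, 0, -0.15, 0, 0], [0, 0, -0.2, -0.1, 0], [0, 0, -0.27, -0.2, 0], [0, 0, -0.34, -0.3, 0], [0, 0, -0.41, -0.4, 0], [0, 0, -0.48, -0.5, 0], [0, 0, -0.55, -0.6, 0], [0, 0, -0.62, -0.7, 0], [0, 0, -0.69, -0.8, 0], [0, 0, -0.76, -0.9, 0], [0, 0, -0.83, -1.0, 0], [0, 0, -0.9, -1.1, 0], [0, 0, -0.97, -1.2, 0], [0, 0, -1.04, -1.3, 0], [0, 0, -1.1, -1.4, 0], [0, 0, -1.15, -1.445, 0], [0, 0, -1.15, -1.445, 0], [0, 0, -1.15, -1.445, 0]],
  ],
)

```text
t: 12.1
position: [0.4998, 0.0225, 0.0718]
tool_rot: [0.232, 0.973, -0.0, 0.0]
wrist_force: [-0.4, 0.7, 5.0]
width: 0.016
grip_force: 30.0
```

Call:
step_arm(
  motion=[
    [[0, 0, -0.5, 0, 0], [0, 0, -1.0, 0, 0], [0, 0, -2.0, 0, 0], [0, 0, -3.0, 0, 0], [0, 0, -4.0, 0, 0], [0, 0, -5.0, 0, 0], [0, 0, -6.0, 0, 0], [0, 0, -7.0, 0, 0], [0, 0, -8.0, 0, 0], [0, 0, -8.5, 0, 0], [0, 0, -8.7, 0, 0], [0, 0, -8.7, 0, 0]],
  ],
)

```text
t: 13.1
position: [0.4999, 0.0224, 0.1589]
tool_rot: [0.231, 0.973, -0.0, 0.0]
wrist_force: [1.1, -0.4, -1.4]
width: 0.0156
grip_force: 30.0
```

```bash
python3 - <<'E'
from h import *
o,M=st(); print('yaw',np.degrees(np.arctan2(M[1,0],M[0,0])));p=grab_frame('wrist'); inhand(p,o)
k=np.radians(-5.8);Rk=np.array([[np.cos(k),-np.sin(k)],[np.sin(k),np.cos(k)]])
for s in [(-27,-49),(-27,0),(-27,49),(27,-49),(27,0)]: print(s,(Rk@s+[519.3,283.2]).round(1))
for cam in ['top','side']:
    p=grab_frame(cam);P=cloud(p)
    for b in blobs(P,.03,.046,(.42,.61),(.18,.38)): print(cam,np.round(b,1))
    for b in blobs(P,.002,.012,(.45,.59),(.2,.37)): print(cam,'floor',np.round(b,1))
E
```

```text
t 13.1 pos [0.4999 0.0224 0.1589] F [ 1.1 -0.4 -1.4] w 0.0156 gf 30.0 q7 0.94
tool x [-0.893  0.449 -0.001] y [0.449 0.893 0.   ] z [ 0.001 -0.    -1.   ]
yaw 153.30157610904928
bar top z -25.8 x range [-22.2  21.1] y [-7.9  7.9]
(-27, -49) [487.5 237.2]
(-27, 0) [492.4 285.9]
(-27, 49) [497.4 334.7]
(27, -49) [541.2 231.7]
(27, 0) [546.2 280.5]
top [ 519.4  282.9  160.3  113.6   84.    39.  1004. ]
top floor [ 520.2  287.8  140.   103.3   84.4    4.7 1874. ]
side [551.2 278.1 162.2  48.5  84.2  38.4 382. ]
side floor [542.1 286.7  64.8  52.7  84.5   4.6 309. ]
side floor [458.3 213.6  26.    9.4 -37.2   6.2  30. ]
side floor [539.4 203.1  38.1   4.9  -3.7   8.   50. ]
```

```bash
python3 - <<'E'
from h import *
plan([(497.4,334.7,160,174.2),(497.4,334.7,64,174.2),(497.4,334.7,160,174.2),(498.8,-184.8,160,151),(498.8,-184.8,58.5,151),(498.8,-184.8,163,151),(500,22.5,163,153.3),(500,22.5,72.5,153.3)],(500,22.5,158.9,153.3))
E
```

```text
(497.4, 334.7, 160, 174.2) -> [np.float64(14.26), np.float64(27.77), np.float64(-0.11), -0.365]
(497.4, 334.7, 64, 174.2) -> [np.float64(-0.0), np.float64(0.0), np.float64(9.6), 0.0]
(497.4, 334.7, 160, 174.2) -> [np.float64(-0.0), np.float64(0.0), np.float64(-9.6), 0.0]
(498.8, -184.8, 160, 151) -> [np.float64(-5.38), np.float64(-51.67), np.float64(-0.0), 0.405]
(498.8, -184.8, 58.5, 151) -> [np.float64(0.0), np.float64(0.0), np.float64(10.15), 0.0]
(498.8, -184.8, 163, 151) -> [np.float64(0.0), np.float64(0.0), np.float64(-10.45), 0.0]
(500, 22.5, 163, 153.3) -> [np.float64(9.94), np.float64(18.19), np.float64(-0.0), -0.04]
(500, 22.5, 72.5, 153.3) -> [np.float64(0.0), np.float64(0.0), np.float64(9.05), -0.0]
```

Call:
step_arm(
  motion=[
    [[1.4, 2.8, -0.1, -0.04, 0], [4.3, 8.3, -0.1, -0.1, 0], [7.1, 13.9, -0.1, -0.2, 0], [10, 19.4, -0.1, -0.3, 0], [12.5, 24.5, -0.1, -0.365, 0], [13.8, 26.8, -0.1, -0.365, 0], [14.26, 27.77, -0.1, -0.365, 0], [14.26, 27.77, -0.1, -0.365, 0], [14.26, 27.77, -0.1, -0.365, 0], [14.26, 27.77, -0.1, -0.365, 0], [14.26, 27.77, -0.1, -0.365, 0]],
  ],
)

```text
t: 14.17
position: [0.4968, 0.3338, 0.1584]
tool_rot: [0.05, 0.999, -0.001, -0.001]
wrist_force: [0.5, -0.2, -1.3]
width: 0.0157
grip_force: 30.0
```

Call:
step_arm(
  motion=[
    [[0, 0, 1.5, 0, 0], [0, 0, 3.5, 0, 0], [0, 0, 5.5, 0, 0], [0, 0, 7.5, 0, 0], [0, 0, 8.5, 0, 0], [0, 0, 9, 0, 0], [0, 0, 9.3, 0, 0], [0, 0, 9.6, 0, 0], [0, 0, 9.6, 0, 0], [0, 0, 9.6, 0, 0]],
  ],
)

```text
t: 15.0
position: [0.4974, 0.3349, 0.0642]
tool_rot: [0.05, 0.999, 0.0, 0.001]
wrist_force: [-1.1, -1.3, -2.4]
width: 0.0157
grip_force: 30.0
```

Call:
step_arm(
  motion=[
    [[0, 0, 0.1, 0, 0], [0, 0, 0.1, 0, 0], [0, 0, 0.1, 0, 30], [0, 0, 0.1, 0, 30], [0, 0, 0.1, 0, 30], [0, 0, -0.4, 0, 30], [0, 0, -1.5, 0, 30], [0, 0, -3.5, 0, 30], [0, 0, -6, 0, 30], [0, 0, -8.5, 0, 30], [0, 0, -9.5, 0, 40], [0, 0, -9.6, 0, 40], [0, 0, -9.6, 0, 40]],
  ],
)

```text
t: 16.08
position: [0.4972, 0.3347, 0.1598]
tool_rot: [0.05, 0.999, 0.0, 0.001]
wrist_force: [0.0, -0.4, -0.9]
width: 0.0337
grip_force: 0.0
```

```bash
python3 - <<'E'
from h import *
p,P,T=wrist('w5')
for b in blobs(P,.078,.095,(.42,.6),(.2,.4)): print(np.round(b,1))
p=grab_frame('top');P=cloud(p)
for b in blobs(P,.075,.095,(.42,.75),(.06,.4)): print('top',np.round(b,1))
for b in blobs(P,.075,.095,(.42,.75),(-.4,-.12)): print('top',np.round(b,1))
E
```

```text
t 16.08 pos [0.4972 0.3347 0.1598] F [ 0.  -0.4 -0.9] w 0.0337 gf 0.0 q7 0.56
tool x [-0.995  0.101 -0.001] y [0.101 0.995 0.   ] z [ 0.001  0.    -1.   ]
[ 497.7  334.7   43.8   15.9   -5.6   88.6 1435. ]
top [664.  114.9  30.   16.  -15.6  83.6 103. ]
top [640.3 208.8  26.3  25.3 -26.5  83.5 119. ]
top [ 576.6 -195.8   42.8   14.9    4.    85.1  134. ]
top [ 498.3 -185.    44.3   15.6  -27.    84.9  141. ]
```

Call:
step_arm(
  motion=[
    [[-0.3, -2.5, 0, 0, 50], [-0.8, -6, 0, 0.1, 50], [-1.2, -10, 0, 0.15, 50], [-1.5, -14, 0, 0.2, 50], [-1.8, -18, 0, 0.25, 50], [-2.2, -22, 0, 0.3, 50], [-2.7, -26, 0, 0.35, 50], [-3.1, -30, 0, 0.405, 50], [-3.5, -34, 0, 0.405, 50], [-3.9, -38, 0, 0.405, 50], [-4.3, -42, 0, 0.405, 50], [-4.8, -46, 0, 0.405, 50], [-5.1, -49.5, 0, 0.405, 50], [-5.3, -51.2, 0, 0.405, 50], [-5.38, -51.67, 0, 0.405, 50], [-5.38, -51.67, 0, 0.405, 50], [-5.38, -51.67, 0, 0.405, 50], [-5.38, -51.67, 0, 0.405, 50]],
  ],
)

```text
t: 17.68
position: [0.4988, -0.1819, 0.1592]
tool_rot: [0.248, 0.969, 0.0, -0.0]
wrist_force: [-0.2, 0.1, -1.5]
width: 0.0432
grip_force: 0.0
```

Call:
step_arm(
  motion=[
    [[0, 0, 1.5, 0, 50], [0, 0, 3.5, 0, 50], [0, 0, 5.5, 0, 50], [0, 0, 7.5, 0, 50], [0, 0, 9, 0, 50], [0, 0, 9.7, 0, 50], [0, 0, 10, 0, 50], [0, 0, 10, 0, 50], [0, 0, 10, 0, 50]],
  ],
)

```text
t: 18.43
position: [0.4993, -0.1844, 0.0604]
tool_rot: [0.25, 0.968, -0.0, 0.001]
wrist_force: [-0.0, 0.0, 0.3]
width: 0.0432
grip_force: 0.0
```

```bash
python3 - <<'E'
from h import *
o,M=st(); p=grab_frame('wrist'); inhand(p,o)
E
```

```text
t 18.43 pos [ 0.4993 -0.1844  0.0604] F [-0.   0.   0.3] w 0.0432 gf 0.0 q7 1.2
tool x [-0.875  0.484 -0.001] y [0.484 0.875 0.   ] z [ 0.001 -0.001 -1.   ]
bar top z -25.4 x range [-21.1  22. ] y [-7.5  7.3]
```

Call:
step_arm(
  motion=[
    [[0, 0, 0.1, 0, 0], [0, 0, 0.1, 0, 0], [0, 0, 0.1, 0, 0], [0, 0, 0.1, 0, 0], [0, 0, 0.1, 0, 0], [0, 0, 0.1, 0, 0], [0, 0, 0.1, 0, 0], [0, 0, -1, 0, 0], [0, 0, -3, 0, 0], [0, 0, -5, 0, 0], [0, 0, -7.5, 0, 0], [0, 0, -9.5, 0, 0], [0, 0, -10.3, 0, 0], [0, 0, -10.3, 0, 0]],
  ],
)

```text
t: 19.65
position: [0.4998, -0.1853, 0.1648]
tool_rot: [0.25, 0.968, -0.001, 0.002]
wrist_force: [0.2, 0.8, -1.5]
width: 0.0157
grip_force: 29.9
```

Call:
step_arm(
  motion=[
    [[1, 1.8, 0, -0.04, 0], [2.5, 4.5, 0, -0.04, 0], [4.2, 7.7, 0, -0.04, 0], [6, 11, 0, -0.04, 0], [7.7, 14, 0, -0.04, 0], [9.2, 16.8, 0, -0.04, 0], [9.8, 17.9, 0, -0.04, 0], [9.94, 18.19, 0, -0.04, 0], [9.94, 18.19, 0, -0.04, 0], [9.94, 18.19, 0, -0.04, 0], [9.94, 18.19, 0, -0.04, 0], [9.94, 18.19, 0, -0.04, 0]],
  ],
)

```text
t: 20.65
position: [0.4995, 0.0207, 0.1621]
tool_rot: [0.232, 0.973, -0.0, -0.0]
wrist_force: [-0.4, 0.8, -2.0]
width: 0.0159
grip_force: 29.9
```

```bash
python3 - <<'E'
from h import *
o,M=st(); p=grab_frame('wrist'); inhand(p,o)
plan([(500,22.5,100,153.3)])
E
```

```text
t 20.65 pos [0.4995 0.0207 0.1621] F [-0.4  0.8 -2. ] w 0.0159 gf 29.9 q7 0.94
tool x [-0.892  0.452  0.   ] y [ 0.452  0.892 -0.001] z [-0.001 -0.    -1.   ]
bar top z -27.2 x range [-21.4  21.8] y [-7.9  7.9]
t 20.7 pos [0.4996 0.021  0.1622] F [ 0.  -0.2 -1.7] w 0.0159 gf 29.9 q7 0.94
tool x [-0.892  0.451  0.   ] y [ 0.451  0.892 -0.   ] z [-0.001 -0.    -1.   ]
(500, 22.5, 100, 153.3) -> [np.float64(0.03), np.float64(0.16), np.float64(6.22), -0.002]
```

Call:
step_arm(
  motion=[
    [[0, 0, 1, 0, 0], [0, 0, 2.5, 0, 0], [0, 0, 4, 0, 0], [0, 0, 5, 0, 0], [0, 0, 5, 0, 0], [0, 0, 5, 0, 0], [0, 0, 5.4, 0, 0], [0, 0, 5.8, 0, 0], [0, 0, 6.2, 0, 0], [0, 0, 6.2, 0, 0]],
  ],
)

```text
t: 21.53
position: [0.4993, 0.0224, 0.0999]
tool_rot: [0.231, 0.973, -0.0, -0.0]
wrist_force: [-0.2, 0.2, -1.4]
width: 0.0158
grip_force: 29.9
```

Inside, with no contact force. I seat it.

Call:
step_arm(
  motion=[
    [[0, 0, 0.7, 0, 0], [0, 0, 1.4, 0, 0], [0, 0, 2.1, 0, 0], [0, 0, 2.6, 0, 0], [0, 0, 2.9, 0, 0], [0, 0, 3.0, 0, 0], [0, 0, 3.0, 0, 0], [0, 0, 3.0, 0, 0]],
  ],
)

```text
t: 22.2
position: [0.5003, 0.0223, 0.0704]
tool_rot: [0.231, 0.973, 0.0, 0.001]
wrist_force: [2.8, -1.2, -3.3]
width: 0.0158
grip_force: 30.0
```

Call:
step_arm(
  motion=[
    [[0, 0, 0.1, 0.05, 0], [0, 0, 0.15, 0.1, 0], [0, 0, 0.2, 0.2, 0], [0, 0, 0.27, 0.3, 0], [0, 0, 0.34, 0.4, 0], [0, 0, 0.4, 0.45, 0], [0, 0, 0.4, 0.45, 0]],
  ],
)

```text
t: 22.78
position: [0.5005, 0.0222, 0.0681]
tool_rot: [0.443, 0.896, -0.0, 0.001]
wrist_force: [-1.4, -1.3, 10.3]
width: 0.016
grip_force: 30.0
```

```bash
cat >> h.py <<'E'
def turn():
    o,M=st(); print('yaw',np.degrees(np.arctan2(M[1,0],M[0,0])), 'Tz',o['torque'][2]);p=grab_frame('wrist'); inhand(p,o)
    C=cloud(p,wristT(p,o))*1000; r=np.hypot(C[...,0]-500,C[...,1]-22.5)
    m=(C[...,2]>80)&(C[...,2]<102)&(r<25); Q=C[m]
    if len(Q)>30:
        z=np.percentile(Q[:,2],90); Q=Q[Q[:,2]>z-4]; (c,s,a)=cv2.minAreaRect(Q[:,:2].astype(np.float32)); print('bar',np.round(c,1),np.round(s,1),a if s[0]>s[1] else a+90,'top',z)
E
python3 - <<'E'
from h import *
turn()
E
```

```text
t 22.78 pos [0.5005 0.0222 0.0681] F [-1.4 -1.3 10.3] w 0.016 gf 30.0 q7 0.4
tool x [-0.607  0.795 -0.002] y [0.795 0.607 0.   ] z [ 0.001 -0.002 -1.   ]
yaw 127.38738438740637 Tz -0.06940289383313111
bar top z -27.4 x range [-21.5  21.8] y [-7.7  8. ]
bar [502.6  25.2] [35.1 45.9] 146.2565574645996 top 96.59824675237908
```

Call:
step_arm(
  motion=[
    [[0, 0, 0, 0.1, 0], [0, 0, 0.08, 0.2, 0], [0, 0, 0.15, 0.3, 0], [0, 0, 0.22, 0.4, 0], [0, 0, 0.29, 0.5, 0], [0, 0, 0.36, 0.6, 0], [0, 0, 0.43, 0.7, 0], [0, 0, 0.5, 0.8, 0], [0, 0, 0.57, 0.9, 0], [0, 0, 0.64, 0.98, 0], [0, 0, 0.7, 1.0, 0], [0, 0, 0.7, 1.0, 0]],
  ],
)

```text
t: 23.83
position: [0.5002, 0.0219, 0.0604]
tool_rot: [0.818, 0.575, -0.0, 0.001]
wrist_force: [-0.2, -1.7, 6.1]
width: 0.0157
grip_force: 30.0
```

```bash
python3 - <<'E'
from h import *
turn()
E
```

```text
t 23.83 pos [0.5002 0.0219 0.0604] F [-0.2 -1.7  6.1] w 0.0157 gf 30.0 q7 -0.57
tool x [ 0.338  0.941 -0.001] y [ 0.941 -0.338  0.001] z [ 0.001 -0.001 -1.   ]
yaw 70.23117593106173 Tz -0.024215048594378338
bar top z -27.4 x range [-21.  22.] y [-7.5  8.2]
bar [500.8  22.5] [22.3 36.7] 160.73429107666016 top 96.30332794243863
```

Screw 2 is also sound: its top went from 98 to 87.8 mm. I turn it back, lift it, and place it at the next kit slot.

Call:
step_arm(
  motion=[
    [[0, 0, -0.1, 0, 0], [0, 0, -0.15, -0.1, 0], [0, 0, -0.22, -0.2, 0], [0, 0, -0.29, -0.3, 0], [0, 0, -0.36, -0.4, 0], [0, 0, -0.43, -0.5, 0], [0, 0, -0.5, -0.6, 0], [0, 0, -0.57, -0.7, 0], [0, 0, -0.64, -0.8, 0], [0, 0, -0.71, -0.9, 0], [0, 0, -0.78, -1.0, 0], [0, 0, -0.85, -1.1, 0], [0, 0, -0.92, -1.2, 0], [0, 0, -0.99, -1.3, 0], [0, 0, -1.05, -1.4, 0], [0, 0, -1.1, -1.45, 0], [0, 0, -1.1, -1.45, 0], [0, 0, -1.1, -1.45, 0]],
  ],
)

```text
t: 25.38
position: [0.5003, 0.0223, 0.0706]
tool_rot: [0.232, 0.973, 0.0, 0.001]
wrist_force: [3.7, -1.4, -1.1]
width: 0.0156
grip_force: 30.0
```

Call:
step_arm(
  motion=[
    [[0, 0, -0.5, 0, 0], [0, 0, -1.0, 0, 0], [0, 0, -2.0, 0, 0], [0, 0, -3.0, 0, 0], [0, 0, -4.0, 0, 0], [0, 0, -5.0, 0, 0], [0, 0, -6.0, 0, 0], [0, 0, -7.5, 0, 0], [0, 0, -8.5, 0, 0], [0, 0, -9, 0, 0], [0, 0, -9, 0, 0], [0, 0, -9, 0, 0]],
  ],
)

```text
t: 26.38
position: [0.4996, 0.0223, 0.1604]
tool_rot: [0.231, 0.973, -0.0, 0.0]
wrist_force: [-0.9, -0.7, -1.4]
width: 0.016
grip_force: 30.0
```

```bash
python3 - <<'E'
from h import *
o,M=st(); p=grab_frame('wrist'); inhand(p,o)
plan([(492.4,285.9,160,174.2),(492.4,285.9,62.5,174.2),(492.4,285.9,160,174.2),(576.7,-195.3,160,183.5),(576.7,-195.3,59,183.5),(576.7,-195.3,163,183.5),(500,22.5,163,153.3)])
E
```

```text
t 26.38 pos [0.4996 0.0223 0.1604] F [-0.9 -0.7 -1.4] w 0.016 gf 30.0 q7 0.94
tool x [-0.893  0.449 -0.   ] y [ 0.449  0.893 -0.   ] z [ 0. -0. -1.]
bar top z -27.4 x range [-21.4  21.8] y [-7.9  7.8]
t 26.43 pos [0.4992 0.0224 0.1599] F [-0.4  0.4 -2. ] w 0.0159 gf 30.0 q7 0.94
tool x [-0.893  0.449  0.001] y [ 0.449  0.893 -0.001] z [-0.001 -0.    -1.   ]
(492.4, 285.9, 160, 174.2) -> [np.float64(12.45), np.float64(23.24), np.float64(-0.01), -0.365]
(492.4, 285.9, 62.5, 174.2) -> [np.float64(-0.0), np.float64(-0.0), np.float64(9.75), 0.0]
(492.4, 285.9, 160, 174.2) -> [np.float64(-0.0), np.float64(-0.0), np.float64(-9.75), 0.0]
(576.7, -195.3, 160, 183.5) -> [np.float64(-13.24), np.float64(-47.03), np.float64(0.0), -0.162]
(576.7, -195.3, 59, 183.5) -> [np.float64(0.0), np.float64(0.0), np.float64(10.1), 0.0]
(576.7, -195.3, 163, 183.5) -> [np.float64(0.0), np.float64(0.0), np.float64(-10.4), 0.0]
(500, 22.5, 163, 153.3) -> [np.float64(6.33), np.float64(22.21), np.float64(0.0), 0.527]
```

Call:
step_arm(
  motion=[
    [[1.2, 2.3, 0, -0.04, 0], [3.6, 6.8, 0, -0.1, 0], [6, 11.3, 0, -0.2, 0], [8.4, 15.8, 0, -0.3, 0], [10.8, 20, 0, -0.365, 0], [12, 22.3, 0, -0.365, 0], [12.4, 23.2, 0, -0.365, 0], [12.4, 23.2, 0, -0.365, 0], [12.4, 23.2, 0, -0.365, 0], [12.4, 23.2, 0, -0.365, 0], [12.4, 23.2, 0, -0.365, 0]],
  ],
)

```text
t: 27.35
position: [0.4935, 0.2834, 0.1596]
tool_rot: [0.052, 0.999, -0.001, -0.0]
wrist_force: [-0.1, 0.8, -1.6]
width: 0.0158
grip_force: 30.0
```

Call:
step_arm(
  motion=[
    [[0, 0, 1.5, 0, 0], [0, 0, 3.5, 0, 0], [0, 0, 5.5, 0, 0], [0, 0, 7.5, 0, 0], [0, 0, 8.5, 0, 0], [0, 0, 9.2, 0, 0], [0, 0, 9.6, 0, 0], [0, 0, 9.75, 0, 0], [0, 0, 9.75, 0, 0], [0, 0, 9.75, 0, 0]],
  ],
)

```text
t: 28.18
position: [0.4936, 0.2858, 0.0638]
tool_rot: [0.05, 0.999, 0.0, 0.001]
wrist_force: [0.9, 0.2, -1.3]
width: 0.0161
grip_force: 30.0
```

Call:
step_arm(
  motion=[
    [[0, 0, 0.2, 0, 0], [0, 0, 0.25, 0, 0], [0, 0, 0.25, 0, 0], [0, 0, 0.2, 0, 30], [0, 0, 0.2, 0, 30], [0, 0, 0.2, 0, 30], [0, 0, -0.4, 0, 30], [0, 0, -1.5, 0, 30], [0, 0, -3.5, 0, 30], [0, 0, -6, 0, 30], [0, 0, -8.5, 0, 30], [0, 0, -9.5, 0, 40], [0, 0, -9.7, 0, 40], [0, 0, -9.7, 0, 40], [0, 0, -9.7, 0, 40]],
  ],
)

```text
t: 29.43
position: [0.4926, 0.2848, 0.1589]
tool_rot: [0.05, 0.999, -0.001, -0.001]
wrist_force: [0.3, 0.3, -0.3]
width: 0.0343
grip_force: 0.0
```

```bash
python3 - <<'E'
from h import *
p,P,T=wrist('w6')
for b in blobs(P,.078,.095,(.42,.6),(.2,.4)): print(np.round(b,1))
p=grab_frame('top');P=cloud(p)
for b in blobs(P,.075,.095,(.42,.75),(.06,.4)): print('top',np.round(b,1))
for b in blobs(P,.075,.095,(.42,.75),(-.4,-.12)): print('top',np.round(b,1))
plan([(576.7,-195.3,160,183.5),(576.7,-195.3,60,183.5)])
E
```

```text
t 29.43 pos [0.4926 0.2848 0.1589] F [ 0.3  0.3 -0.3] w 0.0343 gf 0.0 q7 0.65
tool x [-0.995  0.101  0.001] y [ 0.101  0.995 -0.001] z [-0.001 -0.001 -1.   ]
[ 493.3  285.8   44.3   15.8   -5.9   88.6 1460. ]
[ 497.6  334.9   43.7   16.5   -5.8   88.6 1578. ]
top [664.2 115.4  30.2  16.6 -15.   82.8 102. ]
top [640.1 208.6  26.2  23.4 -25.8  83.5 117. ]
top [ 576.6 -195.2   42.9   14.2    4.8   85.4  133. ]
t 29.53 pos [0.4923 0.2848 0.1585] F [ 1.1 -0.3  0.3] w 0.0343 gf 0.0 q7 0.65
tool x [-0.995  0.101  0.002] y [ 0.101  0.995 -0.001] z [-0.002 -0.001 -1.   ]
(576.7, -195.3, 160, 183.5) -> [np.float64(-13.23), np.float64(-46.92), np.float64(-0.15), -0.162]
(576.7, -195.3, 60, 183.5) -> [np.float64(0.0), np.float64(0.0), np.float64(10.0), 0.0]
```

Call:
step_arm(
  motion=[
    [[-0.7, -2.5, 0, 0, 50], [-1.7, -6, 0, -0.05, 50], [-2.8, -10, 0, -0.1, 50], [-3.9, -14, 0, -0.162, 50], [-5, -18, 0, -0.162, 50], [-6.2, -22, 0, -0.162, 50], [-7.3, -26, 0, -0.162, 50], [-8.5, -30, 0, -0.162, 50], [-9.6, -34, 0, -0.162, 50], [-10.7, -38, 0, -0.162, 50], [-11.8, -42, 0, -0.162, 50], [-12.6, -45, 0, -0.162, 50], [-13.1, -46.6, 0, -0.162, 50], [-13.25, -47, 0, -0.162, 50], [-13.25, -47, 0, -0.162, 50], [-13.25, -47, 0, -0.162, 50], [-13.25, -47, 0, -0.162, 50]],
  ],
)

```text
t: 30.95
position: [0.5778, -0.1919, 0.1601]
tool_rot: [-0.033, 0.999, 0.001, -0.0]
wrist_force: [-0.8, 0.2, 0.0]
width: 0.0434
grip_force: 0.0
```

Call:
step_arm(
  motion=[
    [[0, 0, 1.5, 0, 50], [0, 0, 3.5, 0, 50], [0, 0, 5.5, 0, 50], [0, 0, 7.5, 0, 50], [0, 0, 9, 0, 50], [0, 0, 9.6, 0, 50], [0, 0, 9.8, 0, 50], [0, 0, 9.8, 0, 50], [0, 0, 9.8, 0, 50]],
  ],
)

```text
t: 31.7
position: [0.5785, -0.1953, 0.0631]
tool_rot: [-0.031, 1.0, -0.0, 0.001]
wrist_force: [-0.3, 0.4, -0.7]
width: 0.0437
grip_force: 0.0
```

```bash
python3 - <<'E'
from h import *
o,M=st(); p=grab_frame('wrist'); inhand(p,o)
E
```

```text
t 31.7 pos [ 0.5785 -0.1953  0.0631] F [-0.3  0.4 -0.7] w 0.0437 gf 0.0 q7 1.62
tool x [-0.998 -0.062 -0.002] y [-0.062  0.998 -0.001] z [ 0.002 -0.001 -1.   ]
bar top z -24.2 x range [-18.4  21.8] y [-5.5  6.3]
```

Call:
step_arm(
  motion=[
    [[0.1, 0, 0.3, 0, 50], [0.1, 0, 0.35, 0, 0], [0.1, 0, 0.35, 0, 0], [0.1, 0, 0.35, 0, 0], [0.1, 0, 0.35, 0, 0], [0.1, 0, 0.35, 0, 0], [0.1, 0, 0.35, 0, 0], [0.1, 0, 0.35, 0, 0], [0.1, 0, -1, 0, 0], [0.1, 0, -3, 0, 0], [0.1, 0, -5, 0, 0], [0.1, 0, -7.5, 0, 0], [0.1, 0, -9.5, 0, 0], [0.1, 0, -10.2, 0, 0], [0.1, 0, -10.2, 0, 0], [0.1, 0, -10.2, 0, 0]],
  ],
)

```text
t: 33.08
position: [0.5763, -0.1956, 0.1637]
tool_rot: [-0.031, 1.0, -0.0, -0.0]
wrist_force: [-0.5, -0.3, -2.1]
width: 0.0159
grip_force: 29.9
```

```bash
python3 - <<'E'
from h import *
o,M=st(); p=grab_frame('wrist'); inhand(p,o)
plan([(500,22.5,163,153.3)])
E
```

```text
t 33.08 pos [ 0.5763 -0.1956  0.1637] F [-0.5 -0.3 -2.1] w 0.0159 gf 29.9 q7 1.68
tool x [-0.998 -0.061  0.   ] y [-0.061  0.998 -0.   ] z [-0. -0. -1.]
bar top z -27.3 x range [-21.9  21.2] y [-8.1  7.7]
t 33.13 pos [ 0.5757 -0.1956  0.1628] F [-0.1  0.3 -1.9] w 0.0159 gf 29.9 q7 1.68
tool x [-0.998 -0.061  0.002] y [-0.061  0.998  0.   ] z [-0.002  0.    -1.   ]
(500, 22.5, 163, 153.3) -> [np.float64(6.23), np.float64(22.23), np.float64(-0.02), 0.527]
```

Call:
step_arm(
  motion=[
    [[0.6, 2, 0, 0.05, 0], [1.4, 5, 0, 0.15, 0], [2.4, 8.5, 0, 0.25, 0], [3.5, 12.5, 0, 0.35, 0], [4.6, 16.5, 0, 0.45, 0], [5.6, 20, 0, 0.527, 0], [6.1, 21.8, 0, 0.527, 0], [6.25, 22.2, 0, 0.527, 0], [6.25, 22.2, 0, 0.527, 0], [6.25, 22.2, 0, 0.527, 0], [6.25, 22.2, 0, 0.527, 0], [6.25, 22.2, 0, 0.527, 0]],
  ],
)

```text
t: 34.13
position: [0.5009, 0.0203, 0.1635]
tool_rot: [0.232, 0.973, 0.0, -0.0]
wrist_force: [0.2, 0.1, -2.2]
width: 0.0156
grip_force: 29.9
```

Call:
step_arm(
  motion=[
    [[0, 0, 1, 0, 0], [0, 0, 2.5, 0, 0], [0, 0, 4, 0, 0], [0, 0, 5, 0, 0], [0, 0, 5, 0, 0], [0, 0, 5, 0, 0], [0, 0, 5, 0, 0]],
  ],
)

```text
t: 34.72
position: [0.5011, 0.0222, 0.1144]
tool_rot: [0.231, 0.973, 0.0, 0.0]
wrist_force: [-0.3, -0.4, -1.4]
width: 0.0159
grip_force: 29.9
```

Call:
step_arm(
  motion=[
    [[0.1, 0, 0, 0, 0], [0.1, 0, 0.5, 0, 0], [0.1, 0, 0.9, 0, 0], [0.1, 0, 1.3, 0, 0], [0.1, 0, 1.7, 0, 0], [0.1, 0, 2.1, 0, 0], [0.1, 0, 2.1, 0, 0]],
  ],
)

```text
t: 35.3
position: [0.499, 0.0226, 0.0919]
tool_rot: [0.231, 0.973, -0.0, -0.001]
wrist_force: [-0.2, -0.4, -1.6]
width: 0.0159
grip_force: 29.9
```

Call:
step_arm(
  motion=[
    [[0, 0, 0.6, 0, 0], [0, 0, 1.2, 0, 0], [0, 0, 1.7, 0, 0], [0, 0, 2.1, 0, 0], [0, 0, 2.3, 0, 0], [0, 0, 2.4, 0, 0], [0, 0, 2.4, 0, 0]],
  ],
)

```text
t: 35.88
position: [0.4999, 0.0226, 0.07]
tool_rot: [0.231, 0.973, -0.001, -0.0]
wrist_force: [-3.7, -0.3, 9.4]
width: 0.016
grip_force: 30.0
```

Seated. I turn the third screw carefully.

Call:
step_arm(
  motion=[
    [[0, 0, 0, 0.05, 0], [0, 0, 0.05, 0.1, 0], [0, 0, 0.1, 0.2, 0], [0, 0, 0.17, 0.3, 0], [0, 0, 0.24, 0.4, 0], [0, 0, 0.3, 0.45, 0], [0, 0, 0.3, 0.45, 0]],
  ],
)

```text
t: 36.47
position: [0.5001, 0.0231, 0.0681]
tool_rot: [0.443, 0.897, -0.001, 0.0]
wrist_force: [-6.0, 0.5, 16.9]
width: 0.0159
grip_force: 30.0
```

```bash
python3 - <<'E'
from h import *
turn()
E
```

```text
t 36.47 pos [0.5001 0.0231 0.0681] F [-6.   0.5 16.9] w 0.0159 gf 30.0 q7 0.38
tool x [-0.608  0.794 -0.001] y [ 0.794  0.608 -0.001] z [-0.    -0.001 -1.   ]
yaw 127.41600041674073 Tz -0.1637339938823134
bar top z -27.4 x range [-22.5  21.1] y [-7.7  8. ]
bar [502.7  25.7] [35.2 45.5] 146.17844009399414 top 96.65983986940357
```

Call:
step_arm(
  motion=[
    [[0, 0, 0, 0.1, 0], [0, 0, 0.05, 0.2, 0], [0, 0, 0.12, 0.3, 0], [0, 0, 0.19, 0.4, 0], [0, 0, 0.26, 0.5, 0], [0, 0, 0.33, 0.6, 0], [0, 0, 0.4, 0.7, 0], [0, 0, 0.47, 0.8, 0], [0, 0, 0.54, 0.9, 0], [0, 0, 0.61, 0.98, 0], [0, 0, 0.65, 1.0, 0], [0, 0, 0.65, 1.0, 0]],
  ],
)

```text
t: 37.52
position: [0.503, 0.0221, 0.0656]
tool_rot: [0.819, 0.574, 0.001, 0.003]
wrist_force: [-11.0, -2.3, 39.4]
width: 0.0162
grip_force: 30.5
```

```bash
python3 - <<'E'
from h import *
turn()
E
```

```text
t 37.52 pos [0.503  0.0221 0.0656] F [-11.   -2.3  39.4] w 0.0162 gf 30.5 q7 -0.58
tool x [ 0.341  0.94  -0.002] y [ 0.94  -0.341  0.006] z [ 0.005 -0.003 -1.   ]
yaw 70.09004781797049 Tz -0.26416635319647497
bar top z -28.3 x range [-21.7  21.1] y [-7.4  8.5]
bar [506.9  21.5] [45.1 35.7] 89.78370666503906 top 95.90594338066582
```

Screw 1 turned the full 83° but stayed 6 mm high under 39 N, so it goes to the rejects. I unload and turn it back.

Call:
step_arm(
  motion=[
    [[0, 0, -0.2, 0, 0], [0, 0, -0.4, 0, 0], [0, 0, -0.45, -0.1, 0], [0, 0, -0.48, -0.2, 0], [0, 0, -0.5, -0.3, 0], [0, 0, -0.53, -0.4, 0], [0, 0, -0.56, -0.5, 0], [0, 0, -0.6, -0.6, 0], [0, 0, -0.64, -0.7, 0], [0, 0, -0.68, -0.8, 0], [0, 0, -0.72, -0.9, 0], [0, 0, -0.76, -1.0, 0], [0, 0, -0.82, -1.1, 0], [0, 0, -0.88, -1.2, 0], [0, 0, -0.95, -1.3, 0], [0, 0, -1.0, -1.4, 0], [0, 0, -1.05, -1.45, 0], [0, 0, -1.05, -1.45, 0], [0, 0, -1.05, -1.45, 0]],
  ],
)

```text
t: 39.15
position: [0.4997, 0.0228, 0.0698]
tool_rot: [0.232, 0.973, 0.0, -0.0]
wrist_force: [-0.2, 0.7, -1.7]
width: 0.0158
grip_force: 29.8
```

Call:
step_arm(
  motion=[
    [[0, 0, -0.5, 0, 0], [0, 0, -1.0, 0, 0], [0, 0, -2.0, 0, 0], [0, 0, -3.0, 0, 0], [0, 0, -4.0, 0, 0], [0, 0, -5.0, 0, 0], [0, 0, -6.0, 0, 0], [0, 0, -7.5, 0, 0], [0, 0, -8.5, 0, 0], [0, 0, -9, 0, 0], [0, 0, -9, 0, 0], [0, 0, -9, 0, 0]],
  ],
)

```text
t: 40.15
position: [0.4997, 0.0225, 0.1599]
tool_rot: [0.231, 0.973, -0.0, 0.0]
wrist_force: [-1.0, -0.2, -2.1]
width: 0.0153
grip_force: 29.9
```

```bash
python3 - <<'E'
from h import *
o,M=st(); p=grab_frame('wrist'); inhand(p,o)
P=cloud(grab_frame('top')); m=(P[...,2]>.001)&(P[...,2]<.034)&(abs(P[...,0]-.642)<.07)&(abs(P[...,1]+.02)<.095)
Q=P[m]; print('tray',cv2.minAreaRect((Q[:,:2]*1000).astype(np.float32)), np.median(Q[:,2]))
for b in blobs(P,.075,.095,(.42,.75),(.06,.4)): print('top',np.round(b,1))
plan([(642,-20,160,165),(642,-20,64,165),(642,-20,160,165)])
E
```

```text
t 40.15 pos [0.4997 0.0225 0.1599] F [-1.  -0.2 -2.1] w 0.0153 gf 29.9 q7 0.93
tool x [-0.893  0.449 -0.   ] y [ 0.449  0.893 -0.   ] z [ 0. -0. -1.]
bar top z -28.1 x range [-21.8  20.9] y [-7.8  7.8]
tray ((641.87158203125, -20.6719970703125), (188.91119384765625, 139.655517578125), 89.78848266601562) 0.004195656642562939
top [663.9 115.3  29.7  17.  -16.6  83.4 104. ]
top [640.  208.4  26.2  25.4 -26.5  83.4 118. ]
top [500.1 333.2  43.9  17.4  -6.4  87.8 177. ]
top [494.3 284.5  41.   17.8  -4.9  87.7 163. ]
t 40.25 pos [0.4992 0.0225 0.1592] F [-0.5 -0.5 -1.7] w 0.0157 gf 29.9 q7 0.93
tool x [-0.893  0.449  0.001] y [ 0.449  0.893 -0.001] z [-0.001  0.    -1.   ]
(642, -20, 160, 165) -> [np.float64(-14.67), np.float64(2.62), np.float64(-0.08), -0.204]
(642, -20, 64, 165) -> [np.float64(-0.0), np.float64(-0.0), np.float64(9.6), -0.0]
(642, -20, 160, 165) -> [np.float64(-0.0), np.float64(-0.0), np.float64(-9.6), -0.0]
```

Call:
step_arm(
  motion=[
    [[-2, 0.4, 0, -0.05, 0], [-5, 1, 0, -0.1, 0], [-8.5, 1.6, 0, -0.2, 0], [-12, 2.2, 0, -0.204, 0], [-14, 2.5, 0, -0.204, 0], [-14.6, 2.6, 0, -0.204, 0], [-14.6, 2.6, 0, -0.204, 0], [-14.6, 2.6, 0, -0.204, 0], [-14.6, 2.6, 0, -0.204, 0]],
  ],
)

```text
t: 41.0
position: [0.6404, -0.0185, 0.1597]
tool_rot: [0.13, 0.992, -0.0, -0.001]
wrist_force: [-0.1, 0.1, -1.1]
width: 0.0158
grip_force: 29.9
```

Call:
step_arm(
  motion=[
    [[0, 0, 1.5, 0, 0], [0, 0, 3.5, 0, 0], [0, 0, 5.5, 0, 0], [0, 0, 7.5, 0, 0], [0, 0, 8.7, 0, 0], [0, 0, 9.4, 0, 0], [0, 0, 9.7, 0, 0], [0, 0, 9.8, 0, 0], [0, 0, 9.8, 0, 0], [0, 0, 9.8, 0, 0]],
  ],
)

```text
t: 41.83
position: [0.6426, -0.0196, 0.0631]
tool_rot: [0.131, 0.991, 0.0, 0.001]
wrist_force: [-0.5, 0.3, -2.0]
width: 0.0155
grip_force: 29.9
```

Call:
step_arm(
  motion=[
    [[0, 0, 0.2, 0, 0], [0, 0, 0.3, 0, 0], [0, 0, 0.3, 0, 0], [0, 0, 0.3, 0, 0], [0, 0, 0.25, 0, 35], [0, 0, 0.25, 0, 35], [0, 0, 0.25, 0, 35], [0, 0, -0.4, 0, 35], [0, 0, -1.5, 0, 35], [0, 0, -3.5, 0, 40], [0, 0, -6, 0, 40], [0, 0, -8.5, 0, 50], [0, 0, -9.5, 0, 50], [0, 0, -9.7, 0, 50], [0, 0, -9.7, 0, 50]],
  ],
)

```text
t: 43.08
position: [0.6422, -0.0197, 0.1596]
tool_rot: [0.131, 0.991, -0.0, 0.001]
wrist_force: [0.4, -0.1, -0.8]
width: 0.0427
grip_force: 0.0
```

```bash
python3 - <<'E'
from h import *
p,P,T=wrist('w7')
for b in blobs(P,.075,.095,(.57,.75),(-.1,.2)): print(np.round(b,1))
p=grab_frame('top');P=cloud(p)
for b in blobs(P,.075,.095,(.42,.75),(.06,.4)): print('top',np.round(b,1))
plan([(663.5,115.1,160,164.8),(663.5,115.1,55,164.8),(663.5,115.1,160,164.8),(546.2,280.5,160,174.2)])
E
```

```text
t 43.08 pos [ 0.6422 -0.0197  0.1596] F [ 0.4 -0.1 -0.8] w 0.0427 gf 0.0 q7 1.03
tool x [-0.966  0.259 -0.001] y [ 0.259  0.966 -0.   ] z [ 0.001 -0.001 -1.   ]
[ 6.402e+02  1.978e+02  1.850e+01  4.400e+00 -2.000e-01  8.090e+01
  3.180e+02]
[ 663.5  116.5   29.7   17.   -15.4   83.4 1152. ]
[ 642.9  -20.4   44.    15.7  -15.    87.6 1452. ]
top [664.3 115.7  30.2  16.5 -15.   83.1  90. ]
top [641.1 209.   27.5  24.6  -8.3  83.3 116. ]
top [500.1 333.3  43.8  17.9  -6.   87.8 181. ]
top [494.2 284.6  41.7  17.7  -7.1  87.7 163. ]
t 43.18 pos [ 0.641  -0.02    0.1575] F [ 0.  -0.8  1. ] w 0.043 gf 0.0 q7 1.03
tool x [-0.966  0.259  0.002] y [ 0.259  0.966 -0.001] z [-0.002 -0.    -1.   ]
(663.5, 115.1, 160, 164.8) -> [np.float64(1.32), np.float64(13.63), np.float64(-0.25), 0.003]
(663.5, 115.1, 55, 164.8) -> [np.float64(0.0), np.float64(-0.0), np.float64(10.5), 0.0]
(663.5, 115.1, 160, 164.8) -> [np.float64(0.0), np.float64(-0.0), np.float64(-10.5), 0.0]
(546.2, 280.5, 160, 174.2) -> [np.float64(15.65), np.float64(12.89), np.float64(-0.0), -0.164]
```

Call:
step_arm(
  motion=[
    [[0.2, 2, 0, 0, 50], [0.5, 5.5, 0, 0, 50], [1, 9.5, 0, 0, 50], [1.2, 12.5, 0, 0, 50], [1.25, 13.5, 0, 0, 50], [1.25, 13.65, 0, 0, 50], [1.25, 13.65, 0, 0, 50], [1.25, 13.65, 0, 0, 50], [1.25, 13.65, 0, 0, 50]],
  ],
)

```text
t: 43.93
position: [0.6653, 0.1123, 0.1582]
tool_rot: [0.132, 0.991, -0.001, -0.0]
wrist_force: [0.5, -0.1, -0.5]
width: 0.0436
grip_force: 0.0
```

Call:
step_arm(
  motion=[
    [[0, 0, 1.5, 0, 50], [0, 0, 3.5, 0, 50], [0, 0, 5.5, 0, 50], [0, 0, 7.5, 0, 50], [0, 0, 9, 0, 50], [0, 0, 9.8, 0, 50], [0, 0, 10, 0, 50], [0, 0, 10, 0, 50], [0, 0, 10, 0, 50]],
  ],
)

```text
t: 44.68
position: [0.6658, 0.1155, 0.0599]
tool_rot: [0.131, 0.991, 0.0, 0.001]
wrist_force: [0.9, 0.2, 0.7]
width: 0.0432
grip_force: 0.0
```

```bash
python3 - <<'E'
from h import *
o,M=st(); p=grab_frame('wrist'); inhand(p,o)
E
```

```text
t 44.68 pos [0.6658 0.1155 0.0599] F [0.9 0.2 0.7] w 0.0432 gf 0.0 q7 0.77
tool x [-0.966  0.259 -0.001] y [0.259 0.966 0.001] z [ 0.001  0.    -1.   ]
bar top z -24.3 x range [-0.1 16.4] y [-5.7  7.8]
```

Call:
step_arm(
  motion=[
    [[0.15, 0, 0.3, 0, 50], [0.15, 0, 0.6, 0, 50], [0.15, 0, 0.6, 0, 0], [0.15, 0, 0.6, 0, 0], [0.15, 0, 0.6, 0, 0], [0.15, 0, 0.6, 0, 0], [0.15, 0, 0.6, 0, 0], [0.15, 0, 0.6, 0, 0], [0.15, 0, 0.6, 0, 0], [0.15, 0, -1, 0, 0], [0.15, 0, -3, 0, 0], [0.15, 0, -5, 0, 0], [0.15, 0, -7.5, 0, 0], [0.15, 0, -9.5, 0, 0], [0.15, 0, -10.2, 0, 0], [0.15, 0, -10.2, 0, 0], [0.15, 0, -10.2, 0, 0]],
  ],
)

```text
t: 46.15
position: [0.6633, 0.1155, 0.1606]
tool_rot: [0.131, 0.991, -0.0, -0.0]
wrist_force: [0.2, -0.7, -2.8]
width: 0.0157
grip_force: 29.9
```

```bash
python3 - <<'E'
from h import *
o,M=st(); p=grab_frame('wrist'); inhand(p,o)
plan([(546.2,280.5,161,174.2)])
E
```

```text
t 46.15 pos [0.6633 0.1155 0.1606] F [ 0.2 -0.7 -2.8] w 0.0157 gf 29.9 q7 0.81
tool x [-0.966  0.259  0.   ] y [ 0.259  0.966 -0.001] z [-0.    -0.001 -1.   ]
bar top z -30.8 x range [-14.   15.6] y [-8.2  7.6]
t 46.2 pos [0.6628 0.1153 0.1596] F [-0.6 -0.1 -3.2] w 0.0157 gf 29.9 q7 0.81
tool x [-0.966  0.259  0.002] y [ 0.259  0.966 -0.001] z [-0.002 -0.001 -1.   ]
(546.2, 280.5, 161, 174.2) -> [np.float64(15.54), np.float64(12.94), np.float64(-0.14), -0.161]
```

Call:
step_arm(
  motion=[
    [[1.5, 1.3, 0, -0.04, 0], [4, 3.3, 0, -0.08, 0], [7, 5.8, 0, -0.12, 0], [10, 8.3, 0, -0.161, 0], [13, 10.8, 0, -0.161, 0], [15, 12.5, 0, -0.161, 0], [15.5, 12.9, 0, -0.161, 0], [15.5, 12.9, 0, -0.161, 0], [15.5, 12.9, 0, -0.161, 0], [15.5, 12.9, 0, -0.161, 0], [15.5, 12.9, 0, -0.161, 0]],
  ],
)

```text
t: 47.12
position: [0.5486, 0.2782, 0.1601]
tool_rot: [0.052, 0.999, -0.001, -0.0]
wrist_force: [0.1, 0.5, -3.2]
width: 0.0155
grip_force: 29.9
```

Call:
step_arm(
  motion=[
    [[0, 0, 1, 0, 0], [0, 0, 2.5, 0, 0], [0, 0, 4, 0, 0], [0, 0, 5, 0, 0], [0, 0, 5, 0, 0], [0, 0, 5, 0, 0]],
  ],
)

```text
t: 47.62
position: [0.5466, 0.2801, 0.1095]
tool_rot: [0.05, 0.999, -0.0, -0.001]
wrist_force: [0.6, 0.2, -2.9]
width: 0.0158
grip_force: 29.9
```

```bash
python3 - <<'E'
from h import *
p,P,T=wrist('w8')
C=cloud(p,p['mount'])*1000
k=np.radians(-5.8);Rk=np.array([[np.cos(k),-np.sin(k)],[np.sin(k),np.cos(k)]])
o=observe(); print('kit rel TCP',Rk.T@(o['position'][:2]*1000-[519.3,283.2]))
Q=P*1000; m=(Q[...,2]>36)&(Q[...,2]<43); L=(Q[m][:,:2]-[519.3,283.2])@Rk
print('rim',np.percentile(L,[0.5,99.5],axis=0).round(1))
E
```

```text
t 47.62 pos [0.5466 0.2801 0.1095] F [ 0.6  0.2 -2.9] w 0.0158 gf 29.9 q7 0.64
tool x [-0.995  0.1    0.002] y [ 0.1    0.995 -0.001] z [-0.002 -0.001 -1.   ]
kit rel TCP [27.95208004  0.25492617]
rim [[ -57.5 -225.8]
 [  56.2   78.8]]
```

View pics/w8.png

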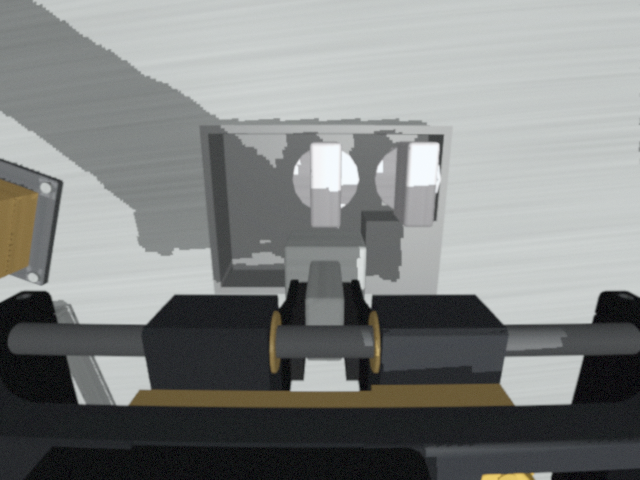

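The two sound screws stand in the −x row at (325,185) and (422,185), and the master hangs over its free cell. I lower it.

Call:
step_arm(
  motion=[
    [[0, 0, 1, 0, 0], [0, 0, 2, 0, 0], [0, 0, 3, 0, 0], [0, 0, 4, 0, 0], [0, 0, 4.5, 0, 0], [0, 0, 4.8, 0, 0], [0, 0, 4.9, 0, 0], [0, 0, 4.9, 0, 0], [0, 0, 4.9, 0, 0]],
  ],
)

```text
t: 48.42
position: [0.5476, 0.2808, 0.0623]
tool_rot: [0.05, 0.999, 0.0, 0.0]
wrist_force: [-0.5, 0.5, -2.1]
width: 0.0156
grip_force: 29.9
```

Call:
step_arm(
  motion=[
    [[0, 0, 0.2, 0, 0], [0, 0, 0.35, 0, 0], [0, 0, 0.4, 0, 0], [0, 0, 0.4, 0, 0], [0, 0, 0.4, 0, 0]],
  ],
)

```text
t: 48.83
position: [0.5473, 0.2805, 0.0579]
tool_rot: [0.05, 0.999, -0.0, 0.0]
wrist_force: [1.1, 0.2, -2.2]
width: 0.0157
grip_force: 29.9
```

Call:
step_arm(
  motion=[
    [[0, 0, 0.1, 0, 0], [0, 0, 0.1, 0, 0], [0, 0, 0.1, 0, 30], [0, 0, 0.1, 0, 30], [0, 0, 0.1, 0, 30], [0, 0, -0.5, 0, 30], [0, 0, -1.5, 0, 30], [0, 0, -3.5, 0, 30], [0, 0, -6, 0, 40], [0, 0, -8.5, 0, 50], [0, 0, -10, 0, 50], [0, 0, -10.2, 0, 50], [0, 0, -10.2, 0, 50]],
  ],
)

```text
t: 49.92
position: [0.5479, 0.2808, 0.1611]
tool_rot: [0.05, 0.999, 0.0, 0.001]
wrist_force: [-0.3, 1.6, -0.1]
width: 0.0425
grip_force: 0.0
```

```bash
python3 - <<'E'
from h import *
p,P,T=wrist('w9')
for b in blobs(P,.075,.095,(.42,.75),(.06,.4)): print(np.round(b,1))
p=grab_frame('top');P=cloud(p)
for b in blobs(P,.075,.095,(.42,.75),(.06,.4)): print('top',np.round(b,1))
plan([(640.8,208.8,160,174.2)])
E
```

```text
t 49.92 pos [0.5479 0.2808 0.1611] F [-0.3  1.6 -0.1] w 0.0425 gf 0.0 q7 0.67
tool x [-0.995  0.101 -0.002] y [0.101 0.995 0.001] z [ 0.002  0.001 -1.   ]
[ 493.4  285.9   42.7   15.6   -6.4   88.7 1618. ]
[ 497.9  334.8   43.3   16.4   -5.9   88.6 1828. ]
[ 546.6  280.5   30.2   15.7   -5.9   88.5 1030. ]
top [641.2 208.   27.1  23.9   1.8  83.2 118. ]
top [499.4 332.9  41.3  18.   -5.   87.7 159. ]
top [492.9 283.9  38.2  17.6  -3.1  87.7 144. ]
t 50.02 pos [0.5468 0.2799 0.1588] F [-0.3 -0.5 -0.3] w 0.0431 gf 0.0 q7 0.67
tool x [-0.995  0.101  0.001] y [ 0.101  0.995 -0.001] z [-0.001 -0.001 -1.   ]
(640.8, 208.8, 160, 174.2) -> [np.float64(-10.07), np.float64(-6.12), np.float64(-0.12), 0.0]
```

Call:
step_arm(
  motion=[
    [[-1.5, -0.9, 0, 0, 60], [-4, -2.4, 0, 0, 60], [-7, -4.3, 0, 0, 60], [-9, -5.5, 0, 0, 60], [-9.9, -6, 0, 0, 60], [-10, -6.1, 0, 0, 60], [-10, -6.1, 0, 0, 60], [-10, -6.1, 0, 0, 60], [-10, -6.1, 0, 0, 60], [-10, -6.1, 0, 0, 60]],
  ],
)

```text
t: 50.85
position: [0.6395, 0.2114, 0.1602]
tool_rot: [0.049, 0.999, 0.0, 0.0]
wrist_force: [-0.2, -0.5, -0.4]
width: 0.0524
grip_force: 0.0
```

```bash
python3 - <<'E'
from h import *
p,P,T=wrist('w10')
for b in blobs(P,.075,.095,(.55,.75),(.15,.26)): print(np.round(b,1))
C=cloud(p,p['mount'])*1000
m=(P[...,2]>.079)&(P[...,2]<.092)&(abs(P[...,0]-.64)<.04)&(abs(P[...,1]-.21)<.04)
print(len(C[m]),np.percentile(C[m],[1,99],axis=0).round(1), cv2.minEnclosingCircle(C[m][:,:2].astype(np.float32)))
E
```

```text
t 50.85 pos [0.6395 0.2114 0.1602] F [-0.2 -0.5 -0.4] w 0.0524 gf 0.0 q7 0.81
tool x [-0.995  0.098 -0.   ] y [0.098 0.995 0.   ] z [ 0.  0. -1.]
[ 639.9  210.9   27.6   26.9   -4.3   83.7 1221. ]
1169 [[-13.  -13.4  75.1]
 [ 12.6  12.2  79.8]] ((-0.3667225241661072, -0.9603838324546814), 14.066834449768066)
```

Call:
step_arm(
  motion=[
    [[0, -0.05, 1.5, 0, 60], [0, -0.05, 3.5, 0, 60], [0, -0.05, 5.5, 0, 60], [0, -0.05, 7.5, 0, 60], [0, -0.05, 9, 0, 60], [0, -0.05, 9.7, 0, 60], [0, -0.05, 10, 0, 60], [0, -0.05, 10.2, 0, 60], [0, -0.05, 10.2, 0, 60], [0, -0.05, 10.2, 0, 0], [0, -0.05, 10.2, 0, 0], [0, -0.05, 10.2, 0, 0], [0, -0.05, 10.2, 0, 0], [0, -0.05, 10.2, 0, 0], [0, -0.05, 10.2, 0, 0], [0, -0.05, 10.2, 0, 0]],
  ],
)

```text
t: 52.23
position: [0.6408, 0.2094, 0.0582]
tool_rot: [0.05, 0.999, 0.0, 0.0]
wrist_force: [-0.4, -0.4, 1.0]
width: 0.0272
grip_force: 29.9
```

Call:
step_arm(
  motion=[
    [[0, 0, -0.5, 0, 0], [0, 0, -1.5, 0, 0], [0, 0, -3.5, 0, 0], [0, 0, -6, 0, 0], [0, 0, -8.5, 0, 0], [0, 0, -10, 0, 0], [0, 0, -10.3, 0, 0], [0, 0, -10.3, 0, 0], [0, 0, -10.3, 0, 0]],
  ],
)

```text
t: 52.98
position: [0.6401, 0.2087, 0.1598]
tool_rot: [0.05, 0.999, -0.001, -0.001]
wrist_force: [0.1, -0.4, -1.5]
width: 0.0268
grip_force: 29.9
```

```bash
python3 - <<'E'
from h import *
o,M=st(); p=grab_frame('wrist'); inhand(p,o)
plan([(541.2,231.7,162,174.2)])
E
```

```text
t 52.98 pos [0.6401 0.2087 0.1598] F [ 0.1 -0.4 -1.5] w 0.0268 gf 29.9 q7 0.81
tool x [-0.995  0.101  0.001] y [ 0.101  0.995 -0.001] z [-0.001 -0.001 -1.   ]
bar top z -25.7 x range [ 0.6 14.5] y [-8.6  8.6]
t 53.03 pos [0.6398 0.2086 0.1591] F [-0.1 -0.1 -0.7] w 0.0273 gf 29.9 q7 0.81
tool x [-0.995  0.101  0.002] y [ 0.101  0.995 -0.001] z [-0.002 -0.001 -1.   ]
(541.2, 231.7, 162, 174.2) -> [np.float64(10.04), np.float64(1.3), np.float64(-0.29), 0.0]
```

Call:
step_arm(
  motion=[
    [[1.5, 0.2, 0, 0, 0], [4, 0.5, 0, 0, 0], [7, 0.9, 0, 0, 0], [9, 1.2, 0, 0, 0], [9.9, 1.3, 0, 0, 0], [10, 1.3, 0, 0, 0], [10, 1.3, 0, 0, 0], [10, 1.3, 0, 0, 0], [10, 1.3, 0, 0, 0], [10, 1.3, 1.5, 0, 0], [10, 1.3, 3, 0, 0], [10, 1.3, 4.5, 0, 0], [10, 1.3, 4.5, 0, 0], [10, 1.3, 4.5, 0, 0]],
  ],
)

```text
t: 54.2
position: [0.5422, 0.2318, 0.1149]
tool_rot: [0.051, 0.999, -0.0, -0.001]
wrist_force: [0.1, -0.1, -1.0]
width: 0.0273
grip_force: 29.9
```

```bash
python3 - <<'E'
from h import *
plan([(541.2,231.7,64,174.2)])
E
```

```text
t 54.2 pos [0.5422 0.2318 0.1149] F [ 0.1 -0.1 -1. ] w 0.0273 gf 29.9 q7 0.72
tool x [-0.995  0.101  0.002] y [ 0.101  0.995 -0.   ] z [-0.002 -0.    -1.   ]
(541.2, 231.7, 64, 174.2) -> [np.float64(0.1), np.float64(-0.02), np.float64(5.09), -0.0]
```

Call:
step_arm(
  motion=[
    [[0, 0, 1, 0, 0], [0, 0, 2, 0, 0], [0, 0, 3, 0, 0], [0, 0, 4, 0, 0], [0, 0, 4.6, 0, 0], [0, 0, 4.9, 0, 0], [0, 0, 5, 0, 0], [0, 0, 5, 0, 0], [0, 0, 5, 0, 0]],
  ],
)

```text
t: 54.95
position: [0.5427, 0.2325, 0.0663]
tool_rot: [0.05, 0.999, 0.0, 0.0]
wrist_force: [0.2, 0.3, -1.0]
width: 0.0269
grip_force: 29.9
```

Call:
step_arm(
  motion=[
    [[0, 0, 0.15, 0, 0], [0, 0, 0.25, 0, 0], [0, 0, 0.3, 0, 0], [0, 0, 0.3, 0, 0], [0, 0, 0.3, 0, 0], [0, 0, 0.3, 0, 42], [0, 0, 0.3, 0, 42], [0, 0, 0.3, 0, 42], [0, 0, -0.3, 0, 42], [0, 0, -1.5, 0, 42], [0, 0, -3.5, 0, 42], [0, 0, -6, 0, 42], [0, 0, -8.5, 0, 42], [0, 0, -10, 0, 42], [0, 0, -11, 0, 42], [0, 0, -11, 0, 42]],
  ],
)

```text
t: 56.28
position: [0.5437, 0.2332, 0.179]
tool_rot: [0.05, 0.999, 0.001, 0.002]
wrist_force: [0.7, -0.3, -0.0]
width: 0.0363
grip_force: 0.0
```

Call:
step_arm(
  motion=[
    [[0, -3, -1, 0, 42], [0, -7, -2, 0, 42], [0, -11, -3, 0, 42], [0, -15, -3, 0, 42], [0, -18, -3, 0, 42], [0, -20, -3, 0, 42], [0, -20, -3, 0, 42], [0, -20, -3, 0, 42]],
  ],
)

```text
t: 56.95
position: [0.5218, 0.0317, 0.2051]
tool_rot: [0.052, 0.999, -0.0, -0.001]
wrist_force: [-0.5, -0.2, -0.9]
width: 0.0366
grip_force: 0.0
```

```bash
python3 - <<'E'
from h import *
st()
for cam in ['top','side']:
    p=grab_frame(cam);P=cloud(p);save(p,cam+'9')
    for b in blobs(P,.075,.098,(.42,.75),(-.4,.4)): print(cam,np.round(b,1))
cv2.imwrite('pics/s9.png',cv2.resize(p['img'][100:300,200:440,::-1],None,fx=3,fy=3))
E
```

```text
t 56.95 pos [0.5218 0.0317 0.2051] F [-0.5 -0.2 -0.9] w 0.0366 gf 0.0 q7 1.24
tool x [-0.995  0.104  0.001] y [ 0.104  0.995 -0.   ] z [-0.001 -0.    -1.   ]
top [643.1 -22.5  44.   16.  -15.5  87.3 150. ]
top [546.7 278.9  29.7  18.   -5.2  87.7 124. ]
top [ 5.422e+02  2.332e+02  2.680e+01  2.400e+01 -1.000e-01  8.860e+01
  1.160e+02]
top [500.1 332.8  43.9  17.9  -6.8  88.  180. ]
top [494.4 285.   41.9  17.7  -7.6  87.8 163. ]
side [544.  227.7  19.7  19.6  87.5  86.2  84. ]
side [641.2 -21.   44.2  19.3 -13.4  85.8 241. ]
```

View pics/s9.png

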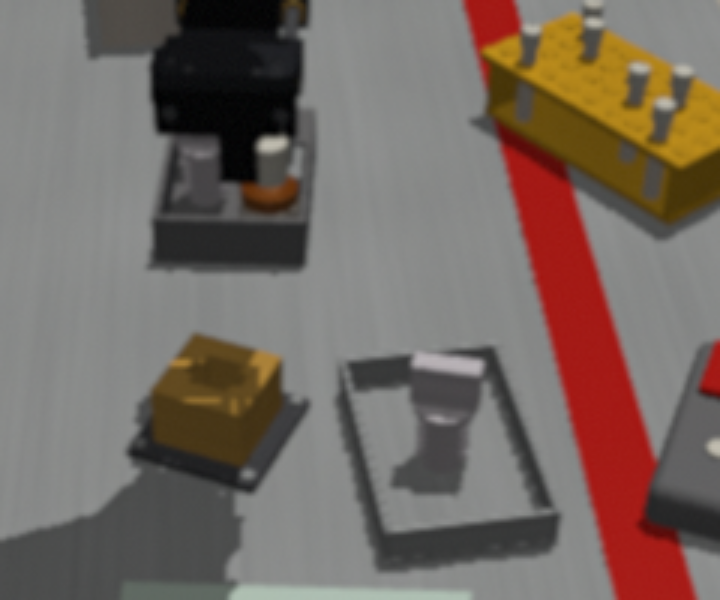

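The picture shows the reject standing in the tray at (445,410) and the bottle and screws upright in the kit box around (230,170). All four kit tops measure about 88–89 mm, so everything sits on the floor, and the mat is empty.

```bash
python3 -c "
from h import *
print(hand_in())"
```

```text
the job is handed in; nothing more can be done
None
```

The job is handed in: three screws were on the mat. The two that wound fully down stand in the kit box with the bottle and master plug, the one that stayed 6 mm high is in the reject tray, and I did not touch the hand scanner.

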